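# Run a batch of power modules in the test box

## Task

Put every power module flat on the floor of the test box, heat sinks up, close the lid and then turn the turnbutton fully across it. Only then run the test on the controller: press fully and let go, one key at a time, the small square key, the long bar key, the round key, and the square key once more; never press the mushroom stop key. Leave the lid closed and secured, and the empty carrier hanging by its handle on the hook.

Things in the scene. Friction and masses are not known exactly. Their poses are not given: they have to be found in the camera images.
- module1: power module, one of up to four alike (some may be absent): black base 70 x 40 x 20 mm with an aluminium finned heat sink on top, 60 x 14 mm and 26 mm tall (total height 46 mm, mass about 0.14 kg). Origin at the centre of its underside, z up, x along the 70 mm; the heat sink is the grip, pinched across y
- module2: power module, one of up to four alike (some may be absent): black base 70 x 40 x 20 mm with an aluminium finned heat sink on top, 60 x 14 mm and 26 mm tall (total height 46 mm, mass about 0.14 kg). Origin at the centre of its underside, z up, x along the 70 mm; the heat sink is the grip, pinched across y
- module3: power module, one of up to four alike (some may be absent): black base 70 x 40 x 20 mm with an aluminium finned heat sink on top, 60 x 14 mm and 26 mm tall (total height 46 mm, mass about 0.14 kg). Origin at the centre of its underside, z up, x along the 70 mm; the heat sink is the grip, pinched across y
- module4: power module, one of up to four alike (some may be absent): black base 70 x 40 x 20 mm with an aluminium finned heat sink on top, 60 x 14 mm and 26 mm tall (total height 46 mm, mass about 0.14 kg). Origin at the centre of its underside, z up, x along the 70 mm; the heat sink is the grip, pinched across y
- test_box: fixed grey open test box, outside 130 x 270 mm and 58 mm high, walls and floor 5 mm thick. Origin at the centre of its underside; x points to the hinge side, y along the 270 mm, z up. In the middle of its front (-x) side stands a 66 mm high post with the turnbutton
- lid (a joint): hinge of the clear framed lid, 130 x 270 x 8 mm: 0 closed on the box's rim, grows as it opens upward to 1.9; stiff enough to stay where it is left (about 2 N at its free edge)
- lid_hinge (a point): the lid's hinge line, midway along it, at the lid's underside: on the box's +x rim, 58 mm up. Its axes are the lid's: the lid extends 130 mm along -x from here; z is the normal of its outer face, 8 mm off
- lid_edge (a point): middle of the lid's free edge, half way through its thickness
- turnbutton (a joint): turnbutton angle: 0 along the box's front side and off the lid (its long arm points to the box's -y), grows anticlockwise seen from above, 1.57 (end stop) fully across the lid with its arm pointing to the box's +x; stays where it is left
- turnbutton_pivot (a point): top of the steel turnbutton on its vertical pivot, 83 mm in front of the box's centre, 90 mm up. The bar is 16 mm wide and 22 mm tall (2 mm above the closed lid), reaching 55 mm one way and 15 mm the other from the pivot
- turnbutton_tip (a point): top of the turnbutton at the end of its long arm, 55 mm from the pivot
- controller: fixed white test controller, 140 x 140 mm key field 50 mm high and behind it (+x) a display ridge 50 mm deep and 65 mm high. Origin under the centre of the key field, x away from the robot, y left
- carrier: empty grey carrier, a shallow tray 70 x 120 mm and 30 mm high with a rigid steel arch handle, 0.25 kg. Origin at the centre of its underside, y along the 120 mm, z up
- carrier_handle (a point): middle of the carrier's handle bar: a round bar 10 mm thick and 116 mm long along the carrier's y, 135 mm above its underside, 100 mm clear above the tray's rim
- hook_stand: fixed stand with a hook of 10 mm round steel. Origin on the table under the hook's seat; the hook reaches along -x from its post, which stands at x = +45 mm and is 220 mm high; z up
- hook_seat (a point): centre of a 10 mm bar lying in the hook's seat, 211 mm up; the hook's upturned tip is 40 mm from it towards the hook's -x and its top is 240 mm up. The handle bar must lie across the hook, along its y
- key_square_top (a point): centre of the top of the small square key, 22 x 22 mm, near left of the key field, 14 mm above the field
- key_square (a joint): travel of that key: 0 up, 0.006 fully down (5 N); springs back
- key_bar_top (a point): centre of the top of the long bar key, 18 x 52 mm, near right of the key field, 14 mm above the field
- key_bar (a joint): travel of that key: 0 up, 0.006 fully down (5 N); springs back
- key_round_top (a point): centre of the top of the round flat key, 36 mm across, far left of the key field, 14 mm above the field
- key_round (a joint): travel of that key: 0 up, 0.006 fully down (5 N); springs back
- key_mushroom_top (a point): centre of the top of the tall mushroom stop key, 44 mm across, far right of the key field, 28 mm above the field
- key_mushroom (a joint): travel of that key: 0 up, 0.006 fully down (5 N); springs back
There are look-alikes about, which are no part of the job. Leave any pink look-alike of the controller alone.

How it is judged:
By the outcome, as a careful person would: the job done as asked, in the order asked, and still so for the second after the job is handed in, with the robot touching nothing.
Of module1, module2, module3, module4 only 2 to 4 are there at a start; the rules pass over those that are not, and their reading is None.
At some moment in a run one of module1, module2, module3, module4 may be knocked a few centimetres aside while the robot is not near it.
Once in a run the grip may slacken for a moment while it holds something.
It also fails if it takes over 210 s, if anything falls off the work surface, if the arm or the gripper's body presses on something with over 40 N, if the wrist force passes 120 N, or if a joint passes its speed limit or range.

## Robot

A 6-joint arm with a two-finger parallel gripper is mounted at the origin on the work surface. World frame = base frame: x ahead of the robot, y to its left, z up, the work surface at z = 0. Lengths are in m, angles in rad, forces in N, time in s.
With the tool pointing down it reaches from about 0.275 to 0.825 m from the base axis. Payload 5.2 kg.
Tool frame: the origin (TCP) lies between the finger pads; the fingertips stand 17 mm ahead of it and the grasp point (between the pads) lies 2 mm behind it (tip_reach is the z of the fingertips in the tool frame, in m); z points along the fingers, y is the line along which they close (so a half turn about z gives the same grasp; the last joint's range is limited). The gripper opens to 93 mm and grips with 3 to 60 N. Pads are 15 mm wide; open, the fingers measure 128 mm over their backs; the gripper's body (75 mm by 188 mm) begins 65 mm behind the grasp point.
Start: joints at [0.922, 0.259, 1.535, -0, 1.348, -0.203], TCP at [0.237, 0.496, 0.236] pointing down, gripper open.
Joint ranges: [-3.14, 3.14], [-0.91, 2.08], [0.19, 2.58], [-1.22, 4.36], [0.22, 2.71], [-3.12, 3.12]. Speed limits (rad/s): [2.57, 2.57, 3.14, 3.14, 3.14, 3.14].

## Interface

Orientations are given as a unit quaternion [w, x, y, z].
In Python, from cell import * gives the robot as it stands.
- The arm moves only by the tool arm_command, never from a script. Its argument "rows" is a list of rows, each an object of numbers: "gripper": the finger opening in m, from 0 to 0.093; "x", "y", "z": the shift along the tool's x, y, z in m; "roll": the turn about the tool's z in degrees. In form: [{"gripper": .., "x": .., "y": .., "z": .., "roll": ..}, ...]. A call has exactly 8 rows; each row is the pose to reach, as a shift and turn from the pose commanded when the call began, along the tool's axes at that moment; what a row does not reach only later rows make up. A row lasts 1/12 s, in which the tool goes at most 41.7 mm and 7.16 degrees, less where a joint would pass 70% of its speed; a pose out of reach is approached as far as the arm can. A call with a gripper value outside its range is refused whole. The fingers move at their own pace and stop on an object; "squeeze" is the grip in N (left out, the last holds). Time passes only in rows, so rows that repeat a pose let the fingers close, or fill a call up. It gives the time, the measured TCP pose, the force, the opening and the grip force at its end, in the units of the state.
- get_state(): the state, without advancing time (a new reading comes with each control period).
- capture(name): name is "side" or "top" or "wrist"; returns the picture (420x560x3 uint8, blue, green, red); there is no depth.
- calibration(name): a dict with "camera_matrix" (3x3 intrinsics, pixels), "k1" (the pictures are not rectified: a ray, as slopes to the right and down, at radius r is drawn at 1 + k1 r^2 times it, then the intrinsics apply), "cam_to_world" (4x4, takes a point from camera to world coordinates); the wrist camera has in their place "mount" (4x4, takes a point from camera to tool coordinates, whose origin is the TCP and whose axes are the flange's). Camera axes: x right, y up, looking along -z (the intrinsics and any distortion apply to the point x, -y, -z); pixel columns grow to the right and rows downward; lengths in m; the calibration is good to about 2 mm. A picture is of the moment at which its call begins: read the wrist's pose just before it. calibration takes no time and is no camera call.
- sign_off(): hands the job in; it is judged then, once.
The state is a dict: "clock": time; "joint_positions": joint angles; "qvel": joint speeds; "joint_torque": joint torques, N m; "eef_pos": TCP position; "tool_rot": TCP orientation; "force": force on the tool from outside, world axes, zero at the start; "moment": the same for the moment, N m; "finger_gap": finger opening in m; "finger_force": force on a finger pad.
Only numpy, scipy, OpenCV 4.12 (cv2) and the standard library are available. Lean on these libraries where they do the work, as an engineer would, in place of code of your own. Each camera call takes 0.05 s, during which the arm holds its last target. There are 200 camera calls.

## Working session

There is one attempt and no reset: what is moved stays moved. The work goes in short steps, Python scripts to look and compute and a tool call to move; the robot and the scene stay as the last step left them, time stands still between calls to the robot, and variables do not carry over. Pictures are saved under pics/ and viewed, at most 14 in all, crops included, and the job is handed in when it is done.

Besides the shell and the picture viewer there is one more tool, called after "Call:" by a JSON object that holds its "method" and its "body". arm_command: Moves the arm, as the interface text tells. Its arguments: {"type":"object","properties":{"rows":{"type":"array","items":{"type":"object","properties":{"gripper":{"type":"number"},"x":{"type":"number"},"y":{"type":"number"},"z":{"type":"number"},"roll":{"type":"number"}}}},"squeeze":{"type":"number"}},"required":["rows"]}

```bash
ls; mkdir -p pics
python3 - <<'E'
from cell import *
import cv2,numpy as np
for n in("top","side"):
    cv2.imwrite(f"pics/{n}0.png",capture(n)); c=calibration(n); print(n,c)
print(calibration("wrist")); print(get_state())
E
```

```text
pics
top {'camera_matrix': array([[445.88737263,   0.        , 279.46751214],
       [  0.        , 445.88737263, 209.10900326],
       [  0.        ,   0.        ,   1.        ]]), 'k1': 0.0489265396355537, 'cam_to_world': array([[ 0.00416554,  0.98564779, -0.16876342,  0.29754164],
       [-0.99996371,  0.00535985,  0.00662194, -0.18003304],
       [ 0.00743145,  0.16872971,  0.98563434,  1.37829577],
       [ 0.        ,  0.        ,  0.        ,  1.        ]])}
side {'camera_matrix': array([[389.44365352,   0.        , 282.33415464],
       [  0.        , 389.44365352, 206.81534451],
       [  0.        ,   0.        ,   1.        ]]), 'k1': -0.11410216367977127, 'cam_to_world': array([[ 0.98506905,  0.11531894, -0.12783002,  0.38673422],
       [-0.17099598,  0.74156296, -0.64872549, -0.94241192],
       [ 0.01998367,  0.66089782,  0.75020979,  1.00220701],
       [ 0.        ,  0.        ,  0.        ,  1.        ]])}
{'camera_matrix': array([[335.06059192,   0.        , 285.00604337],
       [  0.        , 335.06059192, 204.13278482],
       [  0.        ,   0.        ,   1.  
[... 393 characters left out ...]
lock': 0.1, 'joint_positions': array([ 9.22205746e-01,  2.59239715e-01,  1.53593122e+00, -1.96153159e-05,
        1.34800056e+00, -2.02807706e-01]), 'qvel': array([ 0.00179017, -0.0011665 , -0.00485188,  0.00087191,  0.00246507,
        0.00124973]), 'joint_torque': array([ 1.97292626e-03, -4.38205862e+01, -2.84642744e+01,  7.20549608e-02,
        3.62736324e-02, -9.29414932e-05]), 'eef_pos': array([0.23685343, 0.49589187, 0.23493421]), 'tool_rot': array([-3.17287511e-04,  2.21048264e-01,  9.75262550e-01, -7.22914871e-04]), 'force': array([-0.40084274, -0.0428962 ,  0.86228105]), 'moment': array([-0.01756829,  0.0139262 ,  0.01042927]), 'finger_force': 0.0, 'finger_gap': 0.09311591142599429}
```

View pics/top0.png

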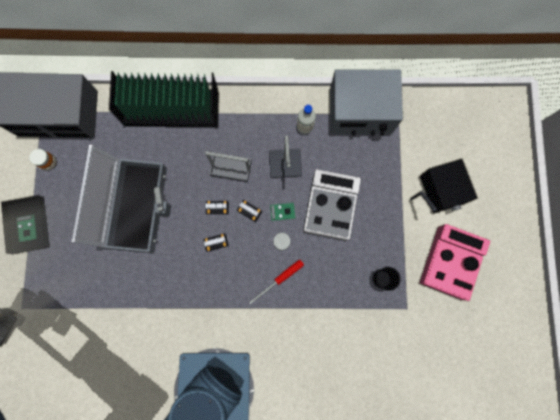

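View pics/side0.png

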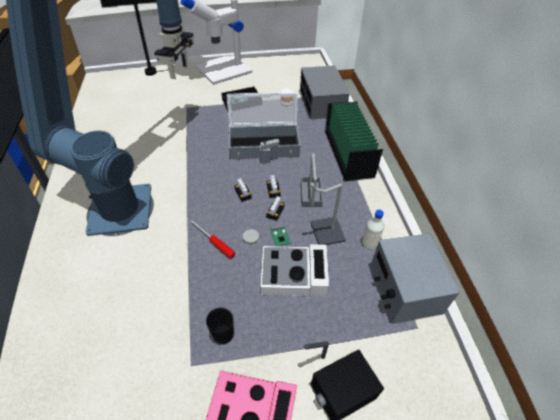

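The top view shows three modules at (216,207), (249,210) and (215,242). The open box is at (135,200), hinged on its left, with the turnbutton at (160,200). The carrier is at (230,165), the hook stand at (285,160) and the white controller at (332,210). The pink look-alike is at (457,262).

```bash
cat > h.py <<'E'
from cell import *
import cv2, numpy as np
from scipy.spatial.transform import Rotation as R
def Rq(q): return R.from_quat([q[1],q[2],q[3],q[0]]).as_matrix()
def pose(s=None):
    s=s or get_state(); T=np.eye(4); T[:3,:3]=Rq(s["tool_rot"]); T[:3,3]=s["eef_pos"]; return T
def cam(n,T=None):
    c=calibration(n); M=c["cam_to_world"] if n!="wrist" else (pose() if T is None else T)@c["mount"]
    return c["camera_matrix"],c["k1"],M
def ray(C,uv):
    K,k1,M=C; d=np.array([k1,0,0,0,0.]) if False else None
    uv=np.atleast_2d(np.float64(uv)); p=(uv-[K[0,2],K[1,2]])/K[0,0]
    q=p.copy()
    for _ in range(20): q=p/(1+k1*(q**2).sum(1,keepdims=True))
    v=np.c_[q[:,0],-q[:,1],-np.ones(len(q))]@M[:3,:3].T
    return M[:3,3],v
def onz(C,uv,z):
    o,v=ray(C,uv); return o+v*((z-o[2])/v[:,2])[:,None]
def proj(C,P):
    K,k1,M=C; P=np.atleast_2d(P); c=(P-M[:3,3])@M[:3,:3]
    p=np.c_[c[:,0],-c[:,1]]/-c[:,2:]; p=p*(1+k1*(p**2).sum(1,keepdims=True))
    return p*K[0,0]+[K[0,2],K[1,2]]
def tri(C1,u1,C2,u2):
    o1,v1=ray(C1,u1);o2,v2=ray(C2,u2)
    A=np.c_[v1[0],-v2[0]]; s=np.linalg.lstsq(A,o2-o1,rcond=None)[0]
    a=o1+v1[0]*s[0];b=o2+v2[0]*s[1]; return (a+b)/2,np.linalg.norm(a-b)
def shift(target,T=None):
    "world xyz -> tool shift"
    T=pose() if T is None else T; return T[:3,:3].T@(np.array(target)-T[:3,3])
def yaw(T=None):
    "world heading of tool y axis, deg; roll r (about tool z, down) lowers it by r"
    T=pose() if T is None else T; return np.degrees(np.arctan2(T[1,1],T[0,1]))
def snap(n,name):
    T=pose(); im=capture(n); cv2.imwrite(f"pics/{name}.png",im); np.save(f"pics/{name}.npy",T); return im,cam(n,T)
E
python3 - <<'E'
from h import *
C=cam("top")
pts={"mod":[(216,207),(249,210),(215,242)],"box":[(118,160),(163,165),(152,249),(106,246)],"lidedge":[(91,147),(75,240)],"tb":[(160,200)],"carrier":[(230,165)],"hook":[(285,160)],"ctrl":[(332,210)]}
for (k,z) in zip(pts,[.046,.058,.15,.09,.03,.0,.05]): print(k,onz(C,pts[k],z)[:,:2].round(3).tolist())
T=pose();print(T.round(3),yaw())
print(proj(cam("wrist"),pose()[:3,3]+[0,0,-.2]))
E
```

```text
mod [[0.531, 0.003], [0.522, -0.097], [0.425, 0.003]]
box [[0.672, 0.301], [0.658, 0.166], [0.403, 0.185], [0.411, 0.319]]
lidedge [[0.683, 0.345], [0.419, 0.369]]
tb [[0.543, 0.161]]
carrier [[0.667, -0.034]]
hook [[0.693, -0.206]]
ctrl [[0.523, -0.348]]
[[-0.902  0.431 -0.001  0.237]
 [ 0.431  0.902 -0.001  0.496]
 [ 0.    -0.002 -1.     0.235]
 [ 0.     0.     0.     1.   ]] 64.45878518272586
[[285.54558621 183.76683059]]
```

```bash
python3 -c "
from h import *
print(shift([.42,0,.35]),shift([.42,0,.35])/2)"
```

```text
[-0.37902322 -0.36864345 -0.11460785] [-0.18951161 -0.18432173 -0.05730392]
```

Call:
{"method": "arm_command", "body": {"rows": [{"gripper":0.093,"x":-0.19,"y":-0.184,"z":-0.11,"roll":-10},{"gripper":0.093,"x":-0.19,"y":-0.184,"z":-0.11,"roll":-10},{"gripper":0.093,"x":-0.19,"y":-0.184,"z":-0.11,"roll":-10},{"gripper":0.093,"x":-0.19,"y":-0.184,"z":-0.11,"roll":-10},{"gripper":0.093,"x":-0.19,"y":-0.184,"z":-0.11,"roll":-10},{"gripper":0.093,"x":-0.19,"y":-0.184,"z":-0.11,"roll":-10},{"gripper":0.093,"x":-0.19,"y":-0.184,"z":-0.11,"roll":-10},{"gripper":0.093,"x":-0.19,"y":-0.184,"z":-0.11,"roll":-10}]}}

```text
clock: 0.77
eef_pos: [0.3321, 0.244, 0.3483]
tool_rot: [0.003, 0.138, 0.99, -0.0]
force: [0.8, 0.4, 0.5]
finger_gap: 0.0931
finger_force: 0.0
```

```bash
python3 -c "
from h import *
print(pose()[:3,3],yaw(),shift([.42,0,.35]),90-yaw())"
```

```text
[0.33206016 0.24401983 0.34829148] 74.11404597611403 [-0.15138286 -0.2106283  -0.00098111] 15.885954023885972
```

Call:
{"method": "arm_command", "body": {"rows": [{"gripper":0.093,"x":-0.15,"y":-0.21,"z":0,"roll":-15.5},{"gripper":0.093,"x":-0.15,"y":-0.21,"z":0,"roll":-15.5},{"gripper":0.093,"x":-0.15,"y":-0.21,"z":0,"roll":-15.5},{"gripper":0.093,"x":-0.15,"y":-0.21,"z":0,"roll":-15.5},{"gripper":0.093,"x":-0.15,"y":-0.21,"z":0,"roll":-15.5},{"gripper":0.093,"x":-0.15,"y":-0.21,"z":0,"roll":-15.5},{"gripper":0.093,"x":-0.15,"y":-0.21,"z":0,"roll":-15.5},{"gripper":0.093,"x":-0.15,"y":-0.21,"z":0,"roll":-15.5}]}}

```text
clock: 1.43
eef_pos: [0.4188, 0.0021, 0.3446]
tool_rot: [-0.001, 0.003, 1.0, -0.001]
force: [0.4, -0.0, -0.4]
finger_gap: 0.0929
finger_force: 0.0
```

```bash
python3 -c "
from h import *
s=get_state();print(s['eef_pos'],yaw(),s['joint_positions'],abs(s['qvel']).max())
snap('wrist','w1')"
```

```text
[0.41881578 0.00206901 0.34455241] 89.67336413442615 [-2.61482201e-01 -3.99574889e-02  1.61325396e+00 -1.52103617e-03
  1.56931397e+00 -1.82657380e+00] 0.08571864954883
```

View pics/w1.png

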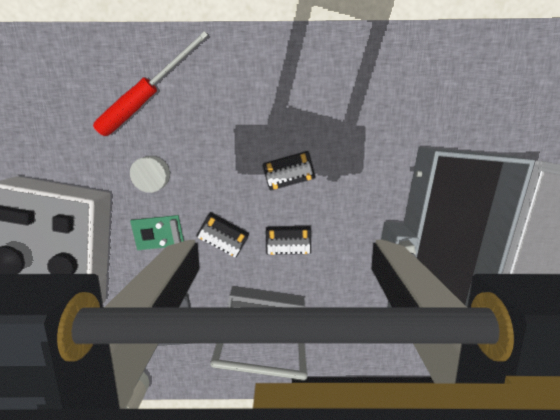

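The wrist view shows modules at (289,170), (223,235) and (288,240). The box is on the right, the carrier below at (265,330), and the controller on the left.

```bash
cat > mods.py <<'E'
from h import *
def modules(name="wrist", seeds=None, im=None, C=None, dbg=None):
    "oriented modules: heat sink bright patch cast onto z~.04"
    hsv=cv2.cvtColor(im,cv2.COLOR_BGR2HSV); out=[]
    br=((hsv[...,2]>165)&(hsv[...,1]<60)).astype(np.uint8)
    for u,v in seeds:
        m=np.zeros_like(br); cv2.circle(m,(int(u),int(v)),30,1,-1); m&=br
        ys,xs=np.nonzero(m); P=onz(C,np.c_[xs,ys],.04)[:,:2].astype(np.float32)
        r=cv2.minAreaRect(P); out.append((r,len(xs)))
    return out
E
python3 - <<'E'
from mods import *
im=cv2.imread("pics/w1.png");C=cam("wrist",np.load("pics/w1.npy"))
for r in modules(seeds=[(289,170),(223,235),(288,240)],im=im,C=C): print(r)
crop=cv2.resize(im[130:270,180:340],None,fx=5,fy=4.2,interpolation=cv2.INTER_NEAREST)
cv2.imwrite("pics/c1.png",cv2.resize(im[140:265,185:335],None,fx=4.8,fy=4.8,interpolation=cv2.INTER_CUBIC))
E
```

```text
(((0.43798670172691345, -0.006227225065231323), (0.03158147260546684, 0.009799796156585217), 89.61844635009766), 96)
(((0.5283212065696716, -0.09593811631202698), (0.06109635531902313, 0.015951815992593765), 58.41621398925781), 349)
(((0.5375683307647705, 0.00561271607875824), (0.015492464415729046, 0.05995238199830055), 1.4579254388809204), 338)
```

View pics/c1.png

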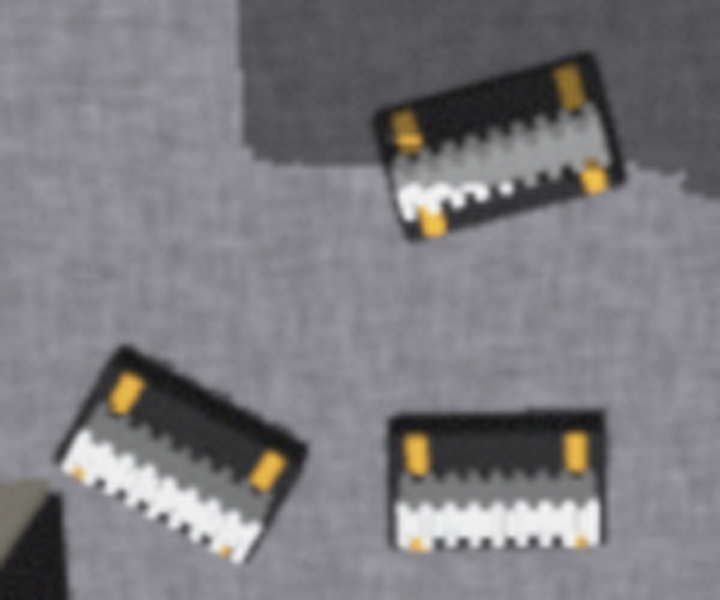

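```bash
sed -i 's/,\.04)\[/,.046)[/' mods.py
python3 - <<'E'
from mods import *
T=np.load("pics/w1.npy");im=cv2.imread("pics/w1.png");C=cam("wrist",T)
for r in modules(seeds=[(289,170),(223,235),(288,240)],im=im,C=C): print(r)
q=np.array([(375,110),(590,55),(625,180),(410,240)])/4.8+[185,140]
print("A",cv2.minAreaRect(onz(C,q,.02)[:,:2].astype(np.float32)))
print(cam("wrist")[2][:3,3])
for t in [(.536,.0055)]: print(shift([*t,.2]), yaw())
# handle of carrier
ct=cam("top")
E
```

```text
(((0.4367283880710602, -0.00611133873462677), (0.031161757186055183, 0.009669545106589794), 89.61930847167969), 96)
(((0.5258623957633972, -0.09462983161211014), (0.06028425320982933, 0.01573977805674076), 58.416202545166016), 349)
(((0.5349866151809692, 0.005571205168962479), (0.015286557376384735, 0.05915549397468567), 1.4579023122787476), 338)
A ((0.4261499047279358, 0.006897620856761932), (0.040457792580127716, 0.0668090283870697), 15.548260688781738)
[0.342532   0.00436659 0.49154586]
[-0.11833051  0.00176199  0.14443535] 89.71087871623882
```

Call:
{"method": "arm_command", "body": {"rows": [{"gripper":0.05,"x":-0.116,"y":0.003,"z":0.1,"roll":44},{"gripper":0.05,"x":-0.116,"y":0.003,"z":0.1,"roll":44},{"gripper":0.05,"x":-0.116,"y":0.003,"z":0.1,"roll":44},{"gripper":0.05,"x":-0.116,"y":0.003,"z":0.1,"roll":44},{"gripper":0.05,"x":-0.116,"y":0.003,"z":0.1,"roll":44},{"gripper":0.05,"x":-0.116,"y":0.003,"z":0.1,"roll":44},{"gripper":0.05,"x":-0.116,"y":0.003,"z":0.1,"roll":44},{"gripper":0.05,"x":-0.116,"y":0.003,"z":0.1,"roll":44}]}}

```text
clock: 2.15
eef_pos: [0.5331, 0.0104, 0.2453]
tool_rot: [-0.001, 0.373, 0.928, 0.0]
force: [0.4, 0.3, -0.3]
finger_gap: 0.0504
finger_force: 0.0
```

Call:
{"method": "arm_command", "body": {"rows": [{"gripper":0.05,"x":0,"y":0,"z":0.05,"roll":44},{"gripper":0.05,"x":0,"y":0,"z":0.05,"roll":44},{"gripper":0.05,"x":0,"y":0,"z":0.05,"roll":44},{"gripper":0.05,"x":0,"y":0,"z":0.05,"roll":44},{"gripper":0.05,"x":0,"y":0,"z":0.05,"roll":44},{"gripper":0.05,"x":0,"y":0,"z":0.05,"roll":44},{"gripper":0.05,"x":0,"y":0,"z":0.05,"roll":44},{"gripper":0.05,"x":0,"y":0,"z":0.05,"roll":44}]}}

```text
clock: 2.82
eef_pos: [0.5333, 0.0093, 0.1961]
tool_rot: [0.0, 0.693, 0.721, 0.0]
force: [-0.1, 0.7, -0.9]
finger_gap: 0.0501
finger_force: 0.0
```

```bash
python3 -c "
from h import *
print(pose()[:3,3],yaw(),shift([.535,.0056,.040]))
snap('wrist','w2')
T=pose();C=cam('wrist',T)
print(proj(C,[[.535,.0056,.046],[.426,.007,.046],[.526,-.0945,.046],[.538,.243,.058]]))"
```

```text
[0.53331217 0.0093324  0.19614563] 2.252530460293804 [-0.00379345  0.00141838  0.15614683]
[[ 286.74614554  199.0603663 ]
 [ 167.22696957  193.12731519]
 [ 273.70582726  295.69475655]
 [ 305.17425004 -132.02059149]]
```

View pics/w2.png

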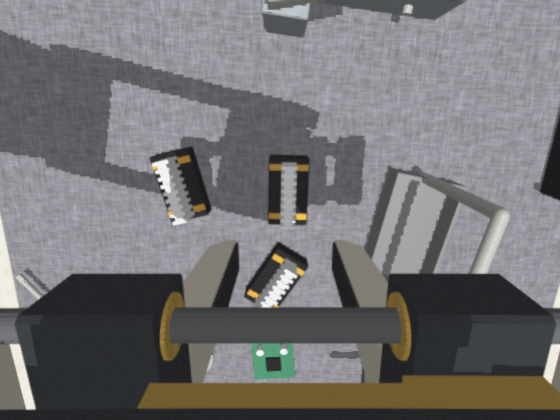

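```bash
python3 -c "
from h import *
C=cam('wrist',np.load('pics/w2.npy'))
print(onz(C,[(289,163),(289,223),(289,193),(176,187)],.046), onz(C,[(269,155),(309,156),(308,223),(269,223)],.02).mean(0))
print(shift([.535,.008,.040]))"
```

```text
[[ 0.53564526  0.03895733  0.046     ]
 [ 0.53797391 -0.01737115  0.046     ]
 [ 0.5367806   0.01150155  0.046     ]
 [ 0.43419423  0.0132075   0.046     ]] [0.5369983  0.00793375 0.02      ]
[-0.00127561  0.0014702   0.15611032]
```

Call:
{"method": "arm_command", "body": {"rows": [{"gripper":0.05,"x":0,"y":0.003,"z":0.04,"roll":0},{"gripper":0.05,"x":0,"y":0.003,"z":0.08,"roll":0},{"gripper":0.05,"x":0,"y":0.003,"z":0.12,"roll":0},{"gripper":0.05,"x":0,"y":0.003,"z":0.14,"roll":0},{"gripper":0.05,"x":0,"y":0.003,"z":0.156,"roll":0},{"gripper":0.05,"x":0,"y":0.003,"z":0.156,"roll":0},{"gripper":0.05,"x":0,"y":0.003,"z":0.156,"roll":0},{"gripper":0.05,"x":0,"y":0.003,"z":0.156,"roll":0}]}}

```text
clock: 3.53
eef_pos: [0.5374, 0.0088, 0.0408]
tool_rot: [0.001, 0.694, 0.72, 0.001]
force: [0.1, -0.1, -0.0]
finger_gap: 0.0502
finger_force: 0.0
```

Call:
{"method": "arm_command", "body": {"rows": [{"gripper":0.0,"x":0,"y":0,"z":0,"roll":0},{"gripper":0.0,"x":0,"y":0,"z":0,"roll":0},{"gripper":0.0,"x":0,"y":0,"z":0,"roll":0},{"gripper":0.0,"x":0,"y":0,"z":0,"roll":0},{"gripper":0.0,"x":0,"y":0,"z":0,"roll":0},{"gripper":0.0,"x":0,"y":0,"z":0,"roll":0},{"gripper":0.0,"x":0,"y":0,"z":0,"roll":0},{"gripper":0.0,"x":0,"y":0,"z":0,"roll":0}], "squeeze": 25}}

```text
clock: 4.2
eef_pos: [0.5365, 0.0088, 0.0398]
tool_rot: [0.0, 0.695, 0.719, 0.0]
force: [-1.2, 0.0, 2.6]
finger_gap: 0.0138
finger_force: 24.9
```

Call:
{"method": "arm_command", "body": {"rows": [{"gripper":0.0,"x":0,"y":0,"z":-0.04,"roll":0},{"gripper":0.0,"x":0,"y":0,"z":-0.08,"roll":0},{"gripper":0.0,"x":0,"y":0,"z":-0.12,"roll":0},{"gripper":0.0,"x":0.03,"y":0,"z":-0.14,"roll":0},{"gripper":0.0,"x":0.06,"y":0,"z":-0.16,"roll":0},{"gripper":0.0,"x":0.08,"y":0,"z":-0.18,"roll":0},{"gripper":0.0,"x":0.1,"y":0,"z":-0.18,"roll":0},{"gripper":0.0,"x":0.1,"y":0,"z":-0.18,"roll":0}]}}

```text
clock: 4.87
eef_pos: [0.5332, 0.112, 0.221]
tool_rot: [0.0, 0.694, 0.72, 0.002]
force: [-1.3, 0.4, -1.3]
finger_gap: 0.0138
finger_force: 24.9
```

```bash
python3 -c "
from h import *
s=get_state();print(s['eef_pos'],yaw(),s['finger_gap'],s['finger_force'])
im,C=snap('wrist','w3')
T=pose()
"
```

```text
[0.53315538 0.11199689 0.22099131] 2.1189800916605437 0.01381469992651598 24.941030144691467
```

View pics/w3.png

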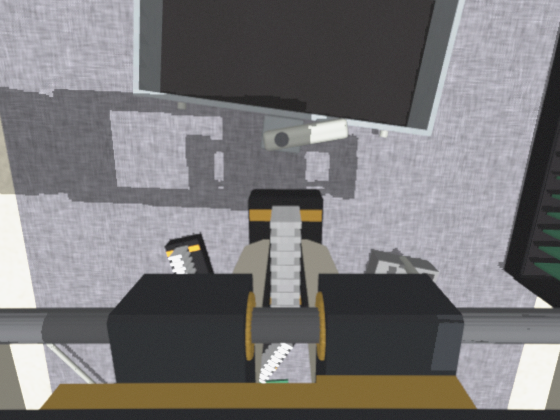

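The module is held firmly (13.8 mm gap). The box's front rim corners are at about (134,95) and (432,134). The turnbutton's pivot is at (280,139) and its tip at (348,130).

```bash
python3 -c "
from h import *
C=cam('wrist',np.load('pics/w3.npy'))
P=onz(C,[(134,95),(432,134),(137,0),(463,0)],.058)[:,:2];print(P)
print('tb',onz(C,[(281,139),(346,130)],.09)[:,:2])
d=P[1]-P[0];L=np.linalg.norm(d);print('L',L,np.degrees(np.arctan2(*d[::-1])))
d/=L; bx=np.array([-d[1],d[0]]);o=P[:2].mean(0)+.065*bx;print('centre',o,'bx',bx)
B=cam('top'); 
for k in (-1,0,1): print(o+bx*0.0-d*(-.08*k))
"
```

```text
[[0.39795958 0.1948073 ]
 [0.66455777 0.17077361]
 [0.40700482 0.26869519]
 [0.67287431 0.27826871]]
tb [[0.5281427  0.16420343]
 [0.58057318 0.17323397]]
L 0.26767931101011244 -5.151260789520475
centre [0.53709473 0.24752793] bx [0.08978539 0.99596114]
[0.45741783 0.25471076]
[0.53709473 0.24752793]
[0.61677162 0.2403451 ]
```

```bash
python3 -c "
from h import *
print(shift([.615,.222,.16]),yaw()+5.15)"
```

```text
[0.10858264 0.08634974 0.05989143] 7.27856717827018
```

Call:
{"method": "arm_command", "body": {"rows": [{"gripper":0.0,"x":0.04,"y":0.03,"z":0,"roll":4},{"gripper":0.0,"x":0.07,"y":0.05,"z":0,"roll":7.3},{"gripper":0.0,"x":0.09,"y":0.07,"z":0.02,"roll":7.3},{"gripper":0.0,"x":0.108,"y":0.086,"z":0.04,"roll":7.3},{"gripper":0.0,"x":0.108,"y":0.086,"z":0.06,"roll":7.3},{"gripper":0.0,"x":0.108,"y":0.086,"z":0.08,"roll":7.3},{"gripper":0.0,"x":0.108,"y":0.086,"z":0.1,"roll":7.3},{"gripper":0.0,"x":0.108,"y":0.086,"z":0.1,"roll":7.3}]}}

```text
clock: 5.58
eef_pos: [0.612, 0.2178, 0.1133]
tool_rot: [-0.003, 0.739, 0.673, -0.005]
force: [-0.1, -0.4, -1.5]
finger_gap: 0.0138
finger_force: 24.9
```

```bash
python3 -c "
from h import *
print(pose()[:3,3],shift([.615,.222,.046]),yaw()+5.15,get_state()['finger_gap'])"
```

```text
[0.61197167 0.21779775 0.11328315] [0.00470165 0.00333438 0.06723562] -0.2262424405876633 0.013806559261221839
```

Call:
{"method": "arm_command", "body": {"rows": [{"gripper":0.0,"x":0.004,"y":0.002,"z":0.02,"roll":0},{"gripper":0.0,"x":0.004,"y":0.002,"z":0.04,"roll":0},{"gripper":0.0,"x":0.004,"y":0.002,"z":0.055,"roll":0},{"gripper":0.0,"x":0.004,"y":0.002,"z":0.06,"roll":0},{"gripper":0.0,"x":0.004,"y":0.002,"z":0.06,"roll":0},{"gripper":0.0,"x":0.004,"y":0.002,"z":0.06,"roll":0},{"gripper":0.0,"x":0.004,"y":0.002,"z":0.06,"roll":0},{"gripper":0.0,"x":0.004,"y":0.002,"z":0.06,"roll":0}]}}

```text
clock: 6.25
eef_pos: [0.6187, 0.2235, 0.0613]
tool_rot: [0.001, 0.739, 0.673, 0.001]
force: [-0.2, 0.8, -1.5]
finger_gap: 0.0137
finger_force: 24.9
```

```bash
python3 -c "
from h import *
print(pose()[:3,3],shift([.615,.222,.046]),yaw()+5.15,get_state()['finger_gap'])"
```

```text
[0.61870149 0.22345112 0.0612505 ] [-0.00179988 -0.00358861  0.0152403 ] -0.1975905481135385 0.013661819499906505
```

Call:
{"method": "arm_command", "body": {"rows": [{"gripper":0.0,"x":0,"y":-0.002,"z":0.005,"roll":0},{"gripper":0.0,"x":0,"y":-0.003,"z":0.01,"roll":0},{"gripper":0.0,"x":0,"y":-0.003,"z":0.014,"roll":0},{"gripper":0.0,"x":0,"y":-0.003,"z":0.015,"roll":0},{"gripper":0.0,"x":0,"y":-0.003,"z":0.015,"roll":0},{"gripper":0.045,"x":0,"y":-0.003,"z":0.015,"roll":0},{"gripper":0.045,"x":0,"y":-0.003,"z":0.015,"roll":0},{"gripper":0.045,"x":0,"y":-0.003,"z":0.015,"roll":0}]}}

```text
clock: 6.92
eef_pos: [0.6148, 0.2238, 0.0445]
tool_rot: [0.0, 0.739, 0.673, 0.0]
force: [-0.3, 0.3, -0.5]
finger_gap: 0.0291
finger_force: 0.0
```

Call:
{"method": "arm_command", "body": {"rows": [{"gripper":0.045,"x":0,"y":0,"z":0,"roll":0},{"gripper":0.045,"x":0,"y":0,"z":-0.01,"roll":0},{"gripper":0.045,"x":0,"y":0,"z":-0.04,"roll":0},{"gripper":0.045,"x":0,"y":0,"z":-0.08,"roll":0},{"gripper":0.045,"x":0,"y":0,"z":-0.12,"roll":0},{"gripper":0.045,"x":-0.03,"y":-0.03,"z":-0.15,"roll":0},{"gripper":0.045,"x":-0.07,"y":-0.06,"z":-0.15,"roll":0},{"gripper":0.045,"x":-0.1,"y":-0.1,"z":-0.15,"roll":0}]}}

```text
clock: 7.58
eef_pos: [0.5275, 0.1469, 0.1973]
tool_rot: [0.002, 0.739, 0.674, 0.003]
force: [0.6, -1.0, 0.4]
finger_gap: 0.0449
finger_force: 0.0
```

```bash
python3 -c "
from h import *
print(pose()[:3,3],yaw(),shift([.427,.005,.2]))"
```

```text
[0.52750579 0.14686256 0.19729747] -5.295306094548558 [-0.15053101 -0.08696344 -0.00338784]
```

Call:
{"method": "arm_command", "body": {"rows": [{"gripper":0.05,"x":-0.15,"y":-0.087,"z":0,"roll":-20.8},{"gripper":0.05,"x":-0.15,"y":-0.087,"z":0,"roll":-20.8},{"gripper":0.05,"x":-0.15,"y":-0.087,"z":0,"roll":-20.8},{"gripper":0.05,"x":-0.15,"y":-0.087,"z":0,"roll":-20.8},{"gripper":0.05,"x":-0.15,"y":-0.087,"z":0,"roll":-20.8},{"gripper":0.05,"x":-0.15,"y":-0.087,"z":0,"roll":-20.8},{"gripper":0.05,"x":-0.15,"y":-0.087,"z":0,"roll":-20.8},{"gripper":0.05,"x":-0.15,"y":-0.087,"z":0,"roll":-20.8}]}}

```text
clock: 8.25
eef_pos: [0.4263, 0.0069, 0.1947]
tool_rot: [0.001, 0.606, 0.796, 0.001]
force: [0.3, -0.5, 0.8]
finger_gap: 0.0503
finger_force: 0.0
```

```bash
cat >> mods.py <<'E'
def sink(im,C,box):
    "module near the tool in the wrist view: black+bright+orange blob, base rect at z=.02 and pads"
    hsv=cv2.cvtColor(im,cv2.COLOR_BGR2HSV); x0,y0,x1,y1=box
    org=((hsv[...,0]>8)&(hsv[...,0]<30)&(hsv[...,1]>130)&(hsv[...,2]>90)).astype(np.uint8)
    W=np.zeros_like(org); W[y0:y1,x0:x1]=1
    n,l,s,c=cv2.connectedComponentsWithStats(org*W)
    k=[i for i in range(1,n) if s[i,4]>12]
    return [(c[i].round(1).tolist(),int(s[i,4]),onz(C,c[i],.02)[0,:2].round(4).tolist()) for i in k]
E
python3 -c "
from mods import *
print(pose()[:3,3],yaw())
im,C=snap('wrist','w4')
print(proj(C,[.427,.007,.02]))
for r in sink(im,C,(200,120,380,270)): print(r)
cv2.imwrite('pics/w4c.png',cv2.resize(im[110:270,180:400],None,fx=3,fy=3))
"
```

```text
[0.4262817  0.00685634 0.19468709] 15.433650297621663
[[285.70103246 189.04744635]]
([272.3, 164.1], 77, [0.408, 0.0274])
([300.8, 164.0], 76, [0.4345, 0.0347])
([272.9, 213.1], 73, [0.4211, -0.0203])
([299.8, 213.1], 78, [0.4472, -0.0131])
```

View pics/w4c.png

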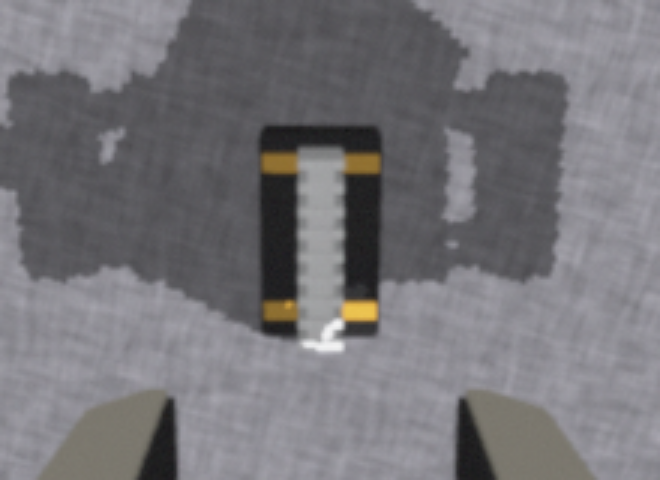

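The module is centred and aligned between the fingers, and its four pads average to (0.4277, 0.0072).

Call:
{"method": "arm_command", "body": {"rows": [{"gripper":0.05,"x":0,"y":0.001,"z":0.04,"roll":0},{"gripper":0.05,"x":0,"y":0.001,"z":0.08,"roll":0},{"gripper":0.05,"x":0,"y":0.001,"z":0.12,"roll":0},{"gripper":0.05,"x":0,"y":0.001,"z":0.14,"roll":0},{"gripper":0.05,"x":0,"y":0.001,"z":0.155,"roll":0},{"gripper":0.05,"x":0,"y":0.001,"z":0.155,"roll":0},{"gripper":0.05,"x":0,"y":0.001,"z":0.155,"roll":0},{"gripper":0.0,"x":0,"y":0.001,"z":0.155,"roll":0}]}}

```text
clock: 8.97
eef_pos: [0.4275, 0.0072, 0.0397]
tool_rot: [0.001, 0.605, 0.796, 0.0]
force: [0.8, 0.7, 0.1]
finger_gap: 0.0469
finger_force: 0.0
```

Call:
{"method": "arm_command", "body": {"rows": [{"gripper":0.0,"x":0,"y":0,"z":0,"roll":0},{"gripper":0.0,"x":0,"y":0,"z":0,"roll":0},{"gripper":0.0,"x":0,"y":0,"z":0,"roll":0},{"gripper":0.0,"x":0,"y":0,"z":0,"roll":0},{"gripper":0.0,"x":0,"y":0,"z":0,"roll":0},{"gripper":0.0,"x":0,"y":0,"z":0,"roll":0},{"gripper":0.0,"x":0,"y":0,"z":0,"roll":0},{"gripper":0.0,"x":0,"y":0,"z":-0.02,"roll":0}]}}

```text
clock: 9.63
eef_pos: [0.424, 0.0073, 0.0569]
tool_rot: [-0.003, 0.606, 0.796, -0.001]
force: [-0.9, 0.0, -1.1]
finger_gap: 0.0138
finger_force: 25.0
```

Call:
{"method": "arm_command", "body": {"rows": [{"gripper":0.0,"x":0,"y":0,"z":-0.03,"roll":0},{"gripper":0.0,"x":0,"y":0,"z":-0.07,"roll":3},{"gripper":0.0,"x":0,"y":0,"z":-0.11,"roll":10},{"gripper":0.0,"x":0.03,"y":0,"z":-0.13,"roll":17},{"gripper":0.0,"x":0.07,"y":0,"z":-0.13,"roll":20.5},{"gripper":0.0,"x":0.1,"y":0,"z":-0.13,"roll":20.5},{"gripper":0.0,"x":0.1,"y":0,"z":-0.13,"roll":20.5},{"gripper":0.0,"x":0.1,"y":0,"z":-0.13,"roll":20.5}]}}

```text
clock: 10.3
eef_pos: [0.3989, 0.1043, 0.1888]
tool_rot: [-0.0, 0.736, 0.677, -0.0]
force: [-0.2, 0.0, -1.5]
finger_gap: 0.0138
finger_force: 25.0
```

```bash
python3 -c "
from h import *
print(pose()[:3,3],shift([.456,.237,.046]),yaw()+5.15,get_state()['finger_gap'])"
```

```text
[0.39886827 0.10426707 0.1888101 ] [0.13710466 0.04583769 0.14275156] 0.3280101332360932 0.013757844959868941
```

Call:
{"method": "arm_command", "body": {"rows": [{"gripper":0.0,"x":0.04,"y":0.015,"z":0,"roll":0.3},{"gripper":0.0,"x":0.08,"y":0.03,"z":0,"roll":0.3},{"gripper":0.0,"x":0.11,"y":0.046,"z":0.02,"roll":0.3},{"gripper":0.0,"x":0.137,"y":0.046,"z":0.05,"roll":0.3},{"gripper":0.0,"x":0.137,"y":0.046,"z":0.08,"roll":0.3},{"gripper":0.0,"x":0.137,"y":0.046,"z":0.11,"roll":0.3},{"gripper":0.0,"x":0.137,"y":0.046,"z":0.125,"roll":0.3},{"gripper":0.0,"x":0.137,"y":0.046,"z":0.125,"roll":0.3}]}}

```text
clock: 10.97
eef_pos: [0.4551, 0.2337, 0.0596]
tool_rot: [-0.002, 0.739, 0.673, -0.004]
force: [0.1, -0.8, -1.1]
finger_gap: 0.0135
finger_force: 25.0
```

Call:
{"method": "arm_command", "body": {"rows": [{"gripper":0.0,"x":0,"y":0,"z":0,"roll":0},{"gripper":0.0,"x":0,"y":0,"z":0.008,"roll":0},{"gripper":0.0,"x":0,"y":0,"z":0.015,"roll":0},{"gripper":0.0,"x":0,"y":0,"z":0.0175,"roll":0},{"gripper":0.0,"x":0,"y":0,"z":0.0175,"roll":0},{"gripper":0.0,"x":0,"y":0,"z":0.0175,"roll":0},{"gripper":0.045,"x":0,"y":0,"z":0.0175,"roll":0},{"gripper":0.045,"x":0,"y":0,"z":0.0175,"roll":0}]}}

```text
clock: 11.63
eef_pos: [0.4581, 0.2358, 0.0471]
tool_rot: [0.0, 0.739, 0.673, 0.001]
force: [-1.2, 0.1, -1.5]
finger_gap: 0.0228
finger_force: 0.0
```

Call:
{"method": "arm_command", "body": {"rows": [{"gripper":0.045,"x":0,"y":0,"z":0,"roll":0},{"gripper":0.045,"x":0,"y":0,"z":0,"roll":0},{"gripper":0.045,"x":0,"y":0,"z":-0.03,"roll":0},{"gripper":0.045,"x":0,"y":0,"z":-0.07,"roll":0},{"gripper":0.045,"x":0,"y":0,"z":-0.11,"roll":0},{"gripper":0.045,"x":-0.03,"y":0.02,"z":-0.14,"roll":0},{"gripper":0.045,"x":-0.07,"y":0.04,"z":-0.15,"roll":0},{"gripper":0.045,"x":-0.11,"y":0.05,"z":-0.15,"roll":0}]}}

```text
clock: 12.3
eef_pos: [0.4987, 0.1292, 0.2001]
tool_rot: [0.003, 0.738, 0.675, 0.003]
force: [0.9, -0.7, -0.4]
finger_gap: 0.0449
finger_force: 0.0
```

```bash
python3 -c "
from h import *
print(pose()[:3,3],shift([.526,-.0945,.2]),yaw(),get_state()['joint_positions'])"
```

```text
[0.49874714 0.1292121  0.20011117] [-2.20352641e-01  4.72705055e-02  2.20117477e-04] -5.162767623930161 [3.65843898e-02 2.18731275e-01 1.67802659e+00 2.52225435e-04
 1.23630810e+00 1.26604361e-01]
```

Call:
{"method": "arm_command", "body": {"rows": [{"gripper":0.05,"x":-0.22,"y":0.047,"z":0,"roll":26.4},{"gripper":0.05,"x":-0.22,"y":0.047,"z":0,"roll":26.4},{"gripper":0.05,"x":-0.22,"y":0.047,"z":0,"roll":26.4},{"gripper":0.05,"x":-0.22,"y":0.047,"z":0,"roll":26.4},{"gripper":0.05,"x":-0.22,"y":0.047,"z":0,"roll":26.4},{"gripper":0.05,"x":-0.22,"y":0.047,"z":0,"roll":26.4},{"gripper":0.05,"x":-0.22,"y":0.047,"z":0,"roll":26.4},{"gripper":0.05,"x":-0.22,"y":0.047,"z":0,"roll":26.4}]}}

```text
clock: 12.97
eef_pos: [0.5218, -0.095, 0.196]
tool_rot: [-0.0, 0.874, 0.486, -0.0]
force: [0.3, 0.9, -0.2]
finger_gap: 0.05
finger_force: 0.0
```

```bash
python3 -c "
from mods import *
im,C=snap('wrist','w5')
print(pose()[:3,3],yaw())
print(proj(C,[.526,-.0945,.02]))
r=sink(im,C,(180,100,400,275))
for q in r: print(q)
m=np.mean([q[2] for q in r],0);print(m,shift([*m,.04]))
"
```

```text
[ 0.52165411 -0.09378427  0.19599548] -31.792827612677414
[[288.59521534 186.16711515]]
([303.1, 160.0], 75, [0.5515, -0.08])
([275.0, 160.9], 75, [0.528, -0.0663])
([276.2, 210.0], 74, [0.5025, -0.1087])
([303.3, 209.5], 62, [0.5259, -0.1227])
[ 0.526975 -0.094425] [0.00218977 0.00499561 0.15599218]
```

Call:
{"method": "arm_command", "body": {"rows": [{"gripper":0.05,"x":0.002,"y":0.004,"z":0.04,"roll":0},{"gripper":0.05,"x":0.002,"y":0.004,"z":0.08,"roll":0},{"gripper":0.05,"x":0.002,"y":0.004,"z":0.12,"roll":0},{"gripper":0.05,"x":0.002,"y":0.004,"z":0.14,"roll":0},{"gripper":0.05,"x":0.002,"y":0.004,"z":0.156,"roll":0},{"gripper":0.05,"x":0.002,"y":0.004,"z":0.156,"roll":0},{"gripper":0.05,"x":0.002,"y":0.004,"z":0.156,"roll":0},{"gripper":0.0,"x":0.002,"y":0.004,"z":0.156,"roll":0}]}}

```text
clock: 13.68
eef_pos: [0.5273, -0.0938, 0.0413]
tool_rot: [0.001, 0.873, 0.487, 0.001]
force: [-0.6, -0.1, 0.5]
finger_gap: 0.0467
finger_force: 0.0
```

Call:
{"method": "arm_command", "body": {"rows": [{"gripper":0.0,"x":0,"y":0,"z":0,"roll":0},{"gripper":0.0,"x":0,"y":0,"z":0,"roll":0},{"gripper":0.0,"x":0,"y":0,"z":0,"roll":0},{"gripper":0.0,"x":0,"y":0,"z":0,"roll":0},{"gripper":0.0,"x":0,"y":0,"z":0,"roll":0},{"gripper":0.0,"x":0,"y":0,"z":0,"roll":0},{"gripper":0.0,"x":0,"y":0,"z":0,"roll":0},{"gripper":0.0,"x":0,"y":0,"z":-0.02,"roll":0}]}}

```text
clock: 14.35
eef_pos: [0.5239, -0.0937, 0.0573]
tool_rot: [-0.003, 0.874, 0.487, -0.002]
force: [-0.0, 0.5, -1.2]
finger_gap: 0.0141
finger_force: 25.0
```

Call:
{"method": "arm_command", "body": {"rows": [{"gripper":0.0,"x":0,"y":0,"z":-0.04,"roll":0},{"gripper":0.0,"x":0,"y":0,"z":-0.08,"roll":0},{"gripper":0.0,"x":0,"y":0,"z":-0.12,"roll":-7},{"gripper":0.0,"x":0,"y":0,"z":-0.15,"roll":-14},{"gripper":0.0,"x":0.03,"y":-0.01,"z":-0.15,"roll":-21},{"gripper":0.0,"x":0.06,"y":-0.03,"z":-0.15,"roll":-26.5},{"gripper":0.0,"x":0.1,"y":-0.05,"z":-0.15,"roll":-26.5},{"gripper":0.0,"x":0.1,"y":-0.05,"z":-0.15,"roll":-26.5}]}}

```text
clock: 15.02
eef_pos: [0.5358, 0.0226, 0.21]
tool_rot: [-0.002, 0.737, 0.675, 0.001]
force: [-0.3, -1.2, -1.7]
finger_gap: 0.0139
finger_force: 25.0
```

```bash
python3 -c "
from h import *
print(pose()[:3,3],shift([.5355,.2295,.046]),yaw()+5.15,get_state()['finger_gap'])"
```

```text
[0.53579593 0.02264587 0.21002881] [ 0.20544593 -0.01827672  0.16477895] 0.12346544342102561 0.013875052034457953
```

Call:
{"method": "arm_command", "body": {"rows": [{"gripper":0.0,"x":0.04,"y":-0.005,"z":0,"roll":0},{"gripper":0.0,"x":0.08,"y":-0.01,"z":0,"roll":0},{"gripper":0.0,"x":0.12,"y":-0.017,"z":0,"roll":0},{"gripper":0.0,"x":0.16,"y":-0.017,"z":0,"roll":0},{"gripper":0.0,"x":0.19,"y":-0.017,"z":0.03,"roll":0},{"gripper":0.0,"x":0.204,"y":-0.017,"z":0.06,"roll":0},{"gripper":0.0,"x":0.204,"y":-0.017,"z":0.09,"roll":0},{"gripper":0.0,"x":0.204,"y":-0.017,"z":0.09,"roll":0}]}}

```text
clock: 15.68
eef_pos: [0.5335, 0.2215, 0.1136]
tool_rot: [-0.003, 0.738, 0.675, -0.005]
force: [-1.6, -0.1, -2.2]
finger_gap: 0.0135
finger_force: 25.0
```

Call:
{"method": "arm_command", "body": {"rows": [{"gripper":0.0,"x":0,"y":0,"z":0.02,"roll":0},{"gripper":0.0,"x":0,"y":0,"z":0.04,"roll":0},{"gripper":0.0,"x":0,"y":0,"z":0.055,"roll":0},{"gripper":0.0,"x":0,"y":0,"z":0.06,"roll":0},{"gripper":0.0,"x":0,"y":0,"z":0.06,"roll":0},{"gripper":0.0,"x":0,"y":0,"z":0.06,"roll":0},{"gripper":0.0,"x":0,"y":0,"z":0.06,"roll":0},{"gripper":0.0,"x":0,"y":0,"z":0.06,"roll":0}]}}

```text
clock: 16.35
eef_pos: [0.5387, 0.2215, 0.0612]
tool_rot: [0.0, 0.739, 0.674, 0.001]
force: [-1.0, 3.1, -1.9]
finger_gap: 0.0141
finger_force: 25.0
```

```bash
python3 -c "
from h import *
print(pose()[:3,3],shift([.5355,.2295,.0465]),yaw()+5.15,get_state()['finger_gap'])"
```

```text
[0.53865849 0.22145781 0.06123952] [ 0.00771343 -0.0038983   0.01473813] -0.10663470888508186 0.014125110271538028
```

Call:
{"method": "arm_command", "body": {"rows": [{"gripper":0.0,"x":0.004,"y":-0.003,"z":0,"roll":0},{"gripper":0.0,"x":0.009,"y":-0.003,"z":0,"roll":0},{"gripper":0.0,"x":0.009,"y":-0.003,"z":0.005,"roll":0},{"gripper":0.0,"x":0.009,"y":-0.003,"z":0.01,"roll":0},{"gripper":0.0,"x":0.009,"y":-0.003,"z":0.014,"roll":0},{"gripper":0.0,"x":0.009,"y":-0.003,"z":0.0145,"roll":0},{"gripper":0.0,"x":0.009,"y":-0.003,"z":0.0145,"roll":0},{"gripper":0.0,"x":0.009,"y":-0.003,"z":0.0145,"roll":0}]}}

```text
clock: 17.02
eef_pos: [0.5359, 0.2306, 0.0453]
tool_rot: [-0.0, 0.739, 0.674, -0.0]
force: [-0.6, 0.3, -0.5]
finger_gap: 0.014
finger_force: 25.0
```

```bash
python3 -c "
from h import *
s=get_state();print(pose()[:3,3],shift([.5355,.2295,.0465]),s['force'],s['finger_gap'])"
```

```text
[0.5359141  0.23059685 0.04528913] [-0.00113038 -0.00031268 -0.00121046] [-0.57589411  0.3291197  -0.46115673] 0.014010499674330918
```

Set down. Release, lift, back off and look at the box.

Call:
{"method": "arm_command", "body": {"rows": [{"gripper":0.045,"x":0,"y":0,"z":0,"roll":0},{"gripper":0.045,"x":0,"y":0,"z":0,"roll":0},{"gripper":0.045,"x":0,"y":0,"z":0,"roll":0},{"gripper":0.045,"x":0,"y":0,"z":0,"roll":0},{"gripper":0.045,"x":0,"y":0,"z":-0.03,"roll":0},{"gripper":0.045,"x":0,"y":0,"z":-0.07,"roll":0},{"gripper":0.045,"x":0,"y":0,"z":-0.11,"roll":0},{"gripper":0.045,"x":0,"y":0,"z":-0.15,"roll":0}]}}

```text
clock: 17.68
eef_pos: [0.5356, 0.2306, 0.1971]
tool_rot: [-0.0, 0.739, 0.674, -0.0]
force: [1.0, 0.5, 0.1]
finger_gap: 0.0448
finger_force: 0.0
```

Call:
{"method": "arm_command", "body": {"rows": [{"gripper":0.045,"x":-0.04,"y":0,"z":-0.04,"roll":0},{"gripper":0.045,"x":-0.06,"y":0,"z":-0.08,"roll":0},{"gripper":0.045,"x":-0.08,"y":0,"z":-0.12,"roll":0},{"gripper":0.0,"x":-0.08,"y":0,"z":-0.12,"roll":0},{"gripper":0.0,"x":-0.08,"y":0,"z":-0.12,"roll":0},{"gripper":0.0,"x":-0.08,"y":0,"z":-0.12,"roll":0},{"gripper":0.0,"x":-0.08,"y":0,"z":-0.12,"roll":0},{"gripper":0.0,"x":-0.08,"y":0,"z":-0.12,"roll":0}]}}

```text
clock: 18.35
eef_pos: [0.5279, 0.1516, 0.3136]
tool_rot: [-0.001, 0.738, 0.674, -0.001]
force: [-0.8, 0.0, 0.4]
finger_gap: 0.0157
finger_force: 0.0
```

```bash
python3 -c "
from h import *
print(pose()[:3,3],yaw()); snap('wrist','w6'); im,_=snap('top','t6')
b=cv2.imread('pics/w6.png');c=cv2.resize(im[130:270,60:200],(420,420),interpolation=cv2.INTER_CUBIC)
d=np.zeros((420,800,3),np.uint8);d[:,:420]=c;d[:285,420:]=cv2.resize(b,(380,285));cv2.imwrite('pics/m6.png',d)"
```

```text
[0.5278843  0.15155793 0.31356517] -5.205908979572447
```

View pics/m6.png

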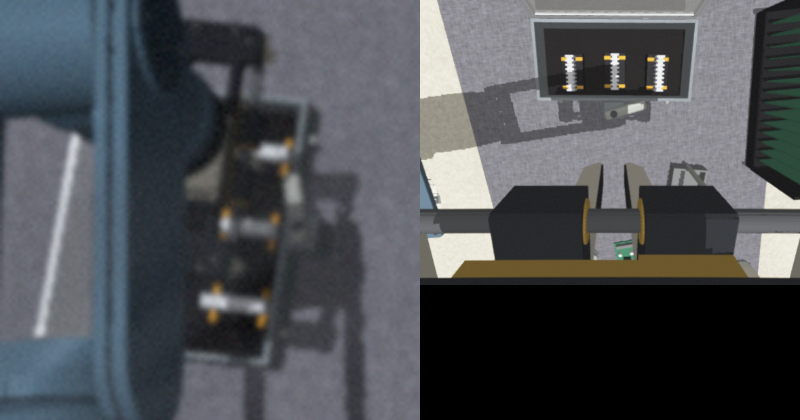

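All three modules are in the box, heat sinks up. The turnbutton is turned about 15° inward and would catch the lid, so I'll push it back to 0 first.

```bash
python3 -c "
from h import *
print(shift([.578,.204,.13]),shift([.578,.204,.089]))
C=cam('wrist',np.load('pics/w6.npy'));s=560/380
for u in ((613-420,113),(640-420,107)): print(onz(C,[u[0]*s,u[1]*s],.09))
print(onz(C,[((540-420)*s,97*s),((690-420)*s,101*s),((535-420)*s,21*s),((692-420)*s,21*s)],.058))
"
```

```text
[0.05678701 0.04560516 0.18357397] [0.05680626 0.04574458 0.22457372]
[[0.52754196 0.16578496 0.09      ]]
[[0.57220814 0.17155446 0.09      ]]
[[0.40240257 0.20018441 0.058     ]
 [0.66319794 0.16922788 0.058     ]
 [0.41626621 0.31946051 0.058     ]
 [0.66617987 0.29619154 0.058     ]]
```

Call:
{"method": "arm_command", "body": {"rows": [{"gripper":0.0,"x":0.03,"y":0.03,"z":0.03,"roll":0},{"gripper":0.0,"x":0.057,"y":0.046,"z":0.06,"roll":0},{"gripper":0.0,"x":0.057,"y":0.046,"z":0.1,"roll":0},{"gripper":0.0,"x":0.057,"y":0.046,"z":0.14,"roll":0},{"gripper":0.0,"x":0.057,"y":0.046,"z":0.18,"roll":0},{"gripper":0.0,"x":0.057,"y":0.046,"z":0.2,"roll":0},{"gripper":0.0,"x":0.057,"y":0.046,"z":0.222,"roll":0},{"gripper":0.0,"x":0.057,"y":0.046,"z":0.222,"roll":0}]}}

```text
clock: 19.12
eef_pos: [0.5754, 0.2035, 0.0871]
tool_rot: [-0.003, 0.738, 0.674, -0.005]
force: [-1.3, -0.0, -0.7]
finger_gap: 0.001
finger_force: 0.0
```

Call:
{"method": "arm_command", "body": {"rows": [{"gripper":0.0,"x":0,"y":0,"z":0,"roll":0},{"gripper":0.0,"x":0,"y":0,"z":0,"roll":0},{"gripper":0.0,"x":-0.006,"y":0,"z":0,"roll":0},{"gripper":0.0,"x":-0.011,"y":0,"z":0,"roll":0},{"gripper":0.0,"x":-0.016,"y":0,"z":0,"roll":0},{"gripper":0.0,"x":-0.021,"y":0,"z":0,"roll":0},{"gripper":0.0,"x":-0.026,"y":0,"z":0,"roll":0},{"gripper":0.0,"x":-0.026,"y":0,"z":0,"roll":0}]}}

```text
clock: 19.78
eef_pos: [0.5791, 0.1768, 0.0953]
tool_rot: [0.001, 0.739, 0.674, 0.002]
force: [0.1, -0.1, -0.3]
finger_gap: 0.0004
finger_force: 0.1
```

```bash
python3 -c "
from h import *
T=pose();s=get_state()
bx=np.array([.0898,.996]);d=np.array([.996,-.0898]);r=T[:2,3]-[.537,.2475]
print(T[:3,3],r@bx,r@d,s['force'],yaw())"
```

```text
[0.57911901 0.17676568 0.09526538] -0.0666690939327194 0.04830247981213371 [ 0.08715518 -0.10540498 -0.30870003] -5.312052302768709
```

Call:
{"method": "arm_command", "body": {"rows": [{"gripper":0.0,"x":0.01,"y":0,"z":0,"roll":0},{"gripper":0.0,"x":0.02,"y":0,"z":-0.02,"roll":0},{"gripper":0.0,"x":0.02,"y":0,"z":-0.06,"roll":0},{"gripper":0.0,"x":0.0,"y":-0.02,"z":-0.1,"roll":0},{"gripper":0.0,"x":-0.03,"y":-0.03,"z":-0.14,"roll":0},{"gripper":0.0,"x":-0.05,"y":-0.04,"z":-0.18,"roll":0},{"gripper":0.0,"x":-0.05,"y":-0.04,"z":-0.2,"roll":0},{"gripper":0.0,"x":-0.05,"y":-0.04,"z":-0.2,"roll":0}]}}

```text
clock: 20.45
eef_pos: [0.5346, 0.1307, 0.3023]
tool_rot: [0.004, 0.739, 0.674, 0.005]
force: [1.8, 1.3, -0.2]
finger_gap: 0.0005
finger_force: 0.0
```

```bash
python3 -c "
from h import *
print(pose()[:3,3],yaw()); im,C=snap('wrist','w7')
print(proj(C,[[.5296,.165,.09],[.585,.16,.09]]))
cv2.imwrite('pics/w7c.png',cv2.resize(im[0:260,100:520],None,fx=1.9,fy=1.9))"
```

```text
[0.53464433 0.13066217 0.30232619] -5.31560308187386
[[274.94112886 150.27604115]
 [327.11515127 149.98014684]]
```

View pics/w7c.png

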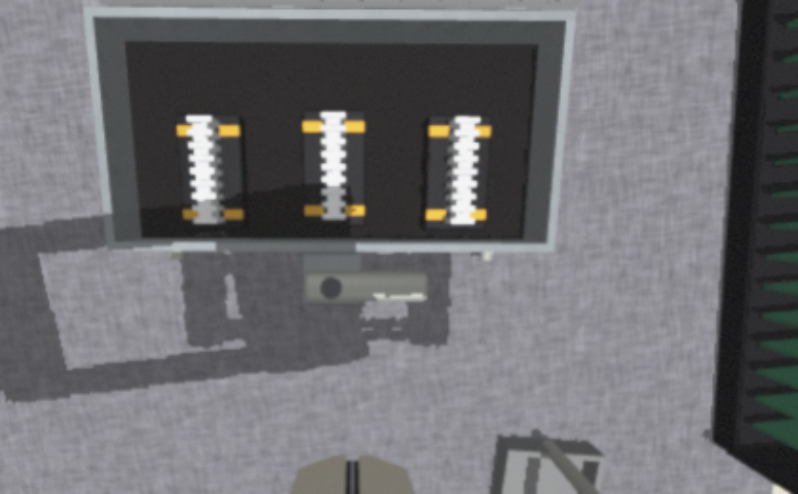

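The turnbutton is now along the box front (pivot at crop (330,288)), and all the modules lie flat. Next is to go behind the lid.

```bash
python3 -c "
from h import *
C=cam('wrist',np.load('pics/w7.npy'))
q=np.array([(108,247),(553,247),(573,13),(88,11)])/1.9+[100,0]
P=onz(C,q,.058)[:,:2];print(P,P.mean(0),cv2.minAreaRect(P.astype(np.float32)))
print(shift([.551,.402,.30]),shift([.551,.402,.175]))"
```

```text
[[0.39774856 0.19676924]
 [0.66331508 0.17157137]
 [0.67494005 0.29608283]
 [0.41196384 0.32087536]] [0.53699188 0.2463247 ] ((0.53643798828125, 0.24641713500022888), (0.125052809715271, 0.2667592465877533), 84.5798110961914)
[ 0.271012   -0.00830159 -0.00093466] [ 0.27087178 -0.00941917  0.12406026]
```

Call:
{"method": "arm_command", "body": {"rows": [{"gripper":0.0,"x":0.27,"y":-0.008,"z":0,"roll":0},{"gripper":0.0,"x":0.27,"y":-0.008,"z":0,"roll":0},{"gripper":0.0,"x":0.27,"y":-0.008,"z":0,"roll":0},{"gripper":0.0,"x":0.27,"y":-0.008,"z":0,"roll":0},{"gripper":0.0,"x":0.27,"y":-0.008,"z":0,"roll":0},{"gripper":0.0,"x":0.27,"y":-0.008,"z":0,"roll":0},{"gripper":0.0,"x":0.27,"y":-0.008,"z":0,"roll":0},{"gripper":0.0,"x":0.27,"y":-0.008,"z":0,"roll":0}]}}

```text
clock: 21.17
eef_pos: [0.5475, 0.4065, 0.2906]
tool_rot: [-0.001, 0.737, 0.676, -0.001]
force: [-0.3, -0.5, -1.1]
finger_gap: 0.0004
finger_force: 0.0
```

```bash
python3 -c "
from h import *
print(pose()[:3,3],shift([.551,.402,.175]),yaw())"
```

```text
[0.54754086 0.40647327 0.29062915] [-0.0041195   0.00429182  0.11561439] -4.929493829105108
```

Call:
{"method": "arm_command", "body": {"rows": [{"gripper":0.0,"x":-0.004,"y":0,"z":0.03,"roll":0},{"gripper":0.0,"x":-0.004,"y":0,"z":0.06,"roll":0},{"gripper":0.0,"x":-0.004,"y":0,"z":0.09,"roll":0},{"gripper":0.0,"x":-0.004,"y":0,"z":0.116,"roll":0},{"gripper":0.0,"x":-0.004,"y":0,"z":0.116,"roll":0},{"gripper":0.0,"x":-0.004,"y":0,"z":0.116,"roll":0},{"gripper":0.0,"x":-0.004,"y":0,"z":0.116,"roll":0},{"gripper":0.0,"x":-0.004,"y":0,"z":0.116,"roll":0}]}}

```text
clock: 21.83
eef_pos: [0.5504, 0.3976, 0.1801]
tool_rot: [0.001, 0.739, 0.674, 0.002]
force: [-0.1, -0.1, 0.7]
finger_gap: 0.0004
finger_force: 0.0
```

```bash
python3 -c "
from h import *
print(pose()[:3,3],shift([.551,.402,.175]),yaw())
bx=np.array([.0898,.996]);print((pose()[:2,3]-[.5370,.2465])@bx-.065)"
```

```text
[0.55043308 0.39762591 0.18007448] [0.00439771 0.00014794 0.00508356] -5.252855941319463
0.08672769890442333
```

Call:
{"method": "arm_command", "body": {"rows": [{"gripper":0.0,"x":-0.015,"y":0,"z":0.005,"roll":0},{"gripper":0.0,"x":-0.03,"y":0,"z":0.005,"roll":0},{"gripper":0.0,"x":-0.04,"y":0,"z":0.005,"roll":0},{"gripper":0.0,"x":-0.05,"y":0,"z":0.005,"roll":0},{"gripper":0.0,"x":-0.06,"y":0,"z":0.005,"roll":0},{"gripper":0.0,"x":-0.07,"y":0,"z":0.005,"roll":0},{"gripper":0.0,"x":-0.08,"y":0,"z":0.005,"roll":0},{"gripper":0.0,"x":-0.089,"y":0,"z":0.005,"roll":0}]}}

```text
clock: 22.5
eef_pos: [0.5414, 0.3078, 0.173]
tool_rot: [0.0, 0.739, 0.674, 0.0]
force: [1.0, 1.7, -0.2]
finger_gap: 0.0008
finger_force: 1.0
```

Call:
{"method": "arm_command", "body": {"rows": [{"gripper":0.0,"x":-0.008,"y":0,"z":0.001,"roll":0},{"gripper":0.0,"x":-0.017,"y":0,"z":0.003,"roll":0},{"gripper":0.0,"x":-0.025,"y":0,"z":0.006,"roll":0},{"gripper":0.0,"x":-0.034,"y":0,"z":0.009,"roll":0},{"gripper":0.0,"x":-0.042,"y":0,"z":0.014,"roll":0},{"gripper":0.0,"x":-0.049,"y":0,"z":0.019,"roll":0},{"gripper":0.0,"x":-0.056,"y":0,"z":0.025,"roll":0},{"gripper":0.0,"x":-0.062,"y":0,"z":0.03,"roll":0}]}}

```text
clock: 23.17
eef_pos: [0.5351, 0.246, 0.1417]
tool_rot: [-0.0, 0.739, 0.674, -0.0]
force: [0.1, 1.2, 0.1]
finger_gap: 0.0004
finger_force: 0.6
```

```bash
python3 -c "
from h import *
print(pose()[:3,3],get_state()['force'])
bx=np.array([.0898,.996]);print((pose()[:2,3]-[.5370,.2465])@bx-.065)"
```

```text
[0.53514719 0.24596602 0.14172387] [0.11067942 1.17454385 0.10737225]
-0.06569822789610363
```

Call:
{"method": "arm_command", "body": {"rows": [{"gripper":0.0,"x":-0.005,"y":0,"z":0.005,"roll":0},{"gripper":0.0,"x":-0.01,"y":0,"z":0.011,"roll":0},{"gripper":0.0,"x":-0.015,"y":0,"z":0.019,"roll":0},{"gripper":0.0,"x":-0.019,"y":0,"z":0.027,"roll":0},{"gripper":0.0,"x":-0.022,"y":0,"z":0.035,"roll":0},{"gripper":0.0,"x":-0.024,"y":0,"z":0.042,"roll":0},{"gripper":0.0,"x":-0.026,"y":0,"z":0.05,"roll":0},{"gripper":0.0,"x":-0.026,"y":0,"z":0.054,"roll":0}]}}

```text
clock: 23.83
eef_pos: [0.5326, 0.2204, 0.0872]
tool_rot: [-0.0, 0.739, 0.674, -0.001]
force: [0.2, -0.0, 0.9]
finger_gap: 0.0005
finger_force: 0.4
```

Call:
{"method": "arm_command", "body": {"rows": [{"gripper":0.0,"x":0,"y":0,"z":0.003,"roll":0},{"gripper":0.0,"x":0,"y":0,"z":0.005,"roll":0},{"gripper":0.0,"x":0,"y":0,"z":0.007,"roll":0},{"gripper":0.0,"x":0,"y":0,"z":0.008,"roll":0},{"gripper":0.0,"x":0,"y":0,"z":0.008,"roll":0},{"gripper":0.0,"x":0,"y":0,"z":0.008,"roll":0},{"gripper":0.0,"x":0,"y":0,"z":0.008,"roll":0},{"gripper":0.0,"x":0,"y":0,"z":0.008,"roll":0}]}}

```text
clock: 24.5
eef_pos: [0.5328, 0.2208, 0.0836]
tool_rot: [0.0, 0.738, 0.674, 0.0]
force: [-8.3, -4.1, 19.8]
finger_gap: 0.0005
finger_force: 10.6
```

```bash
python3 -c "
from h import *
print(pose()[:3,3],get_state()['force'])
bx=np.array([.0898,.996]);print((pose()[:2,3]-[.5370,.2465])@bx-.065)"
```

```text
[0.53283753 0.22078356 0.08356052] [-8.27746981 -4.06782066 19.8056946 ]
-0.09098736087082815
```

Lid is closed (20 N on the rim). Next the turnbutton.

```bash
python3 -c "
from h import *
print(shift([.5716,.13,.091]))"
```

```text
[-0.08690196  0.046835   -0.00735271]
```

Call:
{"method": "arm_command", "body": {"rows": [{"gripper":0.0,"x":0,"y":0,"z":-0.03,"roll":0},{"gripper":0.0,"x":0,"y":0.01,"z":-0.06,"roll":0},{"gripper":0.0,"x":-0.03,"y":0.03,"z":-0.07,"roll":0},{"gripper":0.0,"x":-0.06,"y":0.047,"z":-0.07,"roll":0},{"gripper":0.0,"x":-0.087,"y":0.047,"z":-0.06,"roll":0},{"gripper":0.0,"x":-0.087,"y":0.047,"z":-0.06,"roll":0},{"gripper":0.0,"x":-0.087,"y":0.047,"z":-0.06,"roll":0},{"gripper":0.0,"x":-0.087,"y":0.047,"z":-0.06,"roll":0}]}}

```text
clock: 25.17
eef_pos: [0.5719, 0.1305, 0.1407]
tool_rot: [-0.0, 0.739, 0.674, 0.0]
force: [-0.3, 0.1, 1.3]
finger_gap: 0.0005
finger_force: 0.0
```

```bash
python3 -c "
from h import *
print(pose()[:3,3],shift([.5716,.13,.091]),yaw()); im,C=snap('wrist','w8')
P=np.array([.5295,.1638,.09]);print(proj(C,[P,P+[.055*.996,-.055*.0898,0]]))
cv2.imwrite('pics/w8c.png',cv2.resize(im,None,fx=1,fy=1))"
```

```text
[0.571882   0.13054526 0.14066194] [-0.00059813 -0.00021719  0.04966166] -5.268144320365359
[[210.39534858 188.89977544]
 [301.4196418  188.6210416 ]]
```

View pics/w8c.png

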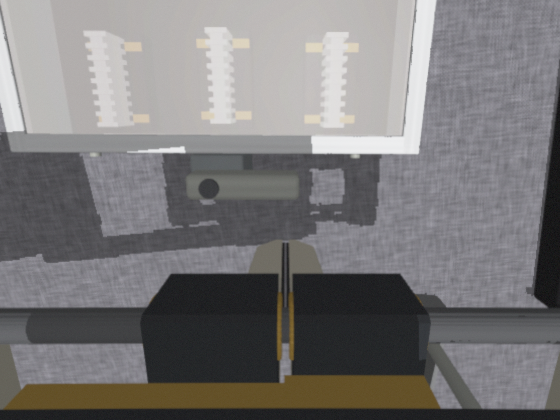

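The lid is closed flat, with the button along the front (pivot (208,188), tip (299,186)).

Call:
{"method": "arm_command", "body": {"rows": [{"gripper":0.0,"x":0,"y":0,"z":0.025,"roll":0},{"gripper":0.0,"x":0,"y":0,"z":0.049,"roll":0},{"gripper":0.0,"x":0,"y":0,"z":0.049,"roll":0},{"gripper":0.0,"x":0,"y":0,"z":0.049,"roll":0},{"gripper":0.0,"x":0.006,"y":0,"z":0.049,"roll":0},{"gripper":0.0,"x":0.0145,"y":0,"z":0.049,"roll":0},{"gripper":0.0,"x":0.0226,"y":0.0036,"z":0.049,"roll":0},{"gripper":0.0,"x":0.0324,"y":0.0056,"z":0.049,"roll":0}]}}

```text
clock: 25.88
eef_pos: [0.5813, 0.1623, 0.0928]
tool_rot: [0.001, 0.739, 0.674, 0.0]
force: [-0.9, -2.8, 0.6]
finger_gap: 0.0006
finger_force: 1.2
```

Call:
{"method": "arm_command", "body": {"rows": [{"gripper":0.0,"x":0.0112,"y":-0.0006,"z":0,"roll":0},{"gripper":0.0,"x":0.0231,"y":-0.0048,"z":0,"roll":0},{"gripper":0.0,"x":0.029,"y":-0.009,"z":0,"roll":0},{"gripper":0.0,"x":0.0342,"y":-0.0131,"z":0,"roll":0},{"gripper":0.0,"x":0.038,"y":-0.019,"z":0,"roll":0},{"gripper":0.0,"x":0.0426,"y":-0.0251,"z":0,"roll":0},{"gripper":0.0,"x":0.0426,"y":-0.028,"z":0,"roll":0},{"gripper":0.0,"x":0.0426,"y":-0.028,"z":0,"roll":0}]}}

```text
clock: 26.55
eef_pos: [0.5559, 0.2074, 0.0918]
tool_rot: [-0.0, 0.739, 0.674, 0.0]
force: [-0.8, -0.6, 0.8]
finger_gap: 0.0003
finger_force: 0.0
```

```bash
python3 -c "
from h import *
T=pose();r=T[:2,3]-[.5295,.1638];print(T[:3,3],'bx',r@[.0898,.996],'d',r@[.996,-.0898],get_state()['force'])"
```

```text
[0.55587328 0.2074132  0.09184939] bx 0.04580706461224227 d 0.02235132431955221 [-0.83251744 -0.64949997  0.75425041]
```

Call:
{"method": "arm_command", "body": {"rows": [{"gripper":0.0,"x":0,"y":-0.003,"z":0,"roll":0},{"gripper":0.0,"x":0,"y":-0.005,"z":0,"roll":0},{"gripper":0.0,"x":0,"y":-0.006,"z":0,"roll":0},{"gripper":0.0,"x":0,"y":-0.006,"z":0,"roll":0},{"gripper":0.0,"x":0,"y":-0.006,"z":0,"roll":0},{"gripper":0.0,"x":0,"y":-0.006,"z":0,"roll":0},{"gripper":0.0,"x":0,"y":-0.006,"z":0,"roll":0},{"gripper":0.0,"x":0,"y":-0.006,"z":0,"roll":0}]}}

```text
clock: 27.22
eef_pos: [0.5553, 0.2072, 0.0925]
tool_rot: [0.003, 0.739, 0.674, 0.004]
force: [12.6, 0.9, -5.6]
finger_gap: 0.0004
finger_force: 5.9
```

```bash
python3 -c "
from h import *
T=pose();r=T[:2,3]-[.5295,.1638];print(T[:3,3],'bx',r@[.0898,.996],'d',r@[.996,-.0898],get_state()['force'])"
```

```text
[0.5552849  0.20715337 0.09246744] bx 0.04549544158150666 d 0.02178862571368736 [12.63081915  0.86420065 -5.55560668]
```

Call:
{"method": "arm_command", "body": {"rows": [{"gripper":0.0,"x":0,"y":0.02,"z":0,"roll":0},{"gripper":0.0,"x":0,"y":0.025,"z":-0.03,"roll":0},{"gripper":0.0,"x":0,"y":0.025,"z":-0.07,"roll":0},{"gripper":0.0,"x":0,"y":0.025,"z":-0.11,"roll":0},{"gripper":0.0,"x":-0.02,"y":0.01,"z":-0.15,"roll":0},{"gripper":0.0,"x":-0.05,"y":-0.01,"z":-0.18,"roll":0},{"gripper":0.0,"x":-0.08,"y":-0.03,"z":-0.2,"roll":0},{"gripper":0.0,"x":-0.12,"y":-0.03,"z":-0.21,"roll":0}]}}

```text
clock: 27.88
eef_pos: [0.509, 0.0987, 0.3023]
tool_rot: [0.0, 0.738, 0.675, 0.001]
force: [1.4, -0.0, 0.5]
finger_gap: 0.0004
finger_force: 0.0
```

```bash
python3 -c "
from h import *
im,C=snap('wrist','w9')
print(pose()[:3,3],shift([.50,-.42,.30]),yaw())
cv2.imwrite('pics/w9c.png',im[:260])"
```

```text
[0.50990644 0.09113212 0.30406972] [-0.50981418  0.03763618  0.00661525] -5.334737659203819
```

View pics/w9c.png

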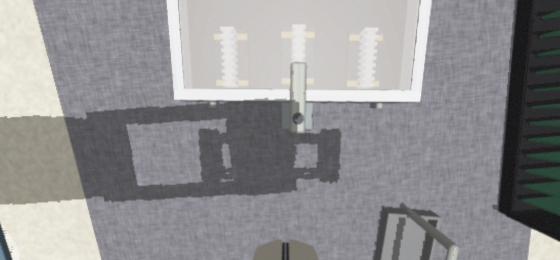

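The turnbutton points straight across the lid, from the pivot (297,118) to (298,65). On to the controller.

Call:
{"method": "arm_command", "body": {"rows": [{"gripper":0.0,"x":-0.26,"y":0.02,"z":0,"roll":0},{"gripper":0.0,"x":-0.26,"y":0.02,"z":0,"roll":0},{"gripper":0.0,"x":-0.26,"y":0.02,"z":0,"roll":0},{"gripper":0.0,"x":-0.26,"y":0.02,"z":0,"roll":0},{"gripper":0.0,"x":-0.26,"y":0.02,"z":0,"roll":0},{"gripper":0.0,"x":-0.26,"y":0.02,"z":0,"roll":0},{"gripper":0.0,"x":-0.26,"y":0.02,"z":0,"roll":0},{"gripper":0.0,"x":-0.26,"y":0.02,"z":0,"roll":0}]}}

```text
clock: 28.6
eef_pos: [0.5067, -0.166, 0.2983]
tool_rot: [-0.001, 0.741, 0.672, -0.0]
force: [-0.1, 0.3, -0.0]
finger_gap: 0.0005
finger_force: 0.0
```

Call:
{"method": "arm_command", "body": {"rows": [{"gripper":0.0,"x":-0.25,"y":0.018,"z":0,"roll":0},{"gripper":0.0,"x":-0.25,"y":0.018,"z":0,"roll":0},{"gripper":0.0,"x":-0.25,"y":0.018,"z":0,"roll":0},{"gripper":0.0,"x":-0.25,"y":0.018,"z":0,"roll":0},{"gripper":0.0,"x":-0.25,"y":0.018,"z":0,"roll":0},{"gripper":0.0,"x":-0.25,"y":0.018,"z":0,"roll":0},{"gripper":0.0,"x":-0.25,"y":0.018,"z":0,"roll":0},{"gripper":0.0,"x":-0.25,"y":0.018,"z":0,"roll":0}]}}

```text
clock: 29.27
eef_pos: [0.5023, -0.4138, 0.2976]
tool_rot: [-0.001, 0.739, 0.673, 0.0]
force: [-0.4, 1.5, 0.3]
finger_gap: 0.0007
finger_force: 0.0
```

```bash
python3 -c "
from h import *
im,C=snap('wrist','w10')
print(pose()[:3,3],yaw())
g=cv2.cvtColor(im,cv2.COLOR_BGR2GRAY)
n,l,s,c=cv2.connectedComponentsWithStats((g<70).astype(np.uint8))
for i in range(1,n):
    if 100<s[i,4]<6000: print(i,s[i].tolist(),c[i].round(1))
print(proj(C,[.523,-.348,.05]))
"
```

```text
[ 0.50266759 -0.41230358  0.29816815] -5.270360054073938
1 [100, 0, 69, 57, 1448] [136.1  24.3]
6 [256, 67, 21, 23, 410] [266.   78.1]
7 [309, 68, 32, 33, 836] [324.5  83.8]
8 [360, 74, 39, 93, 2261] [378.5 119.3]
9 [531, 115, 29, 81, 1885] [546.4 154.9]
10 [253, 118, 19, 47, 746] [261.6 140.8]
11 [299, 128, 39, 39, 1200] [318.  147.2]
12 [497, 152, 20, 12, 207] [506.6 157.5]
17 [494, 199, 18, 12, 188] [502.6 204.4]
21 [492, 221, 18, 12, 179] [500.7 226.7]
23 [516, 223, 32, 24, 634] [531.  234.7]
24 [281, 243, 9, 79, 406] [285.  282.5]
151 [430, 336, 114, 6, 390] [485.7 339.5]
[[298.12350117 117.1495924 ]]
```

View pics/w10.png

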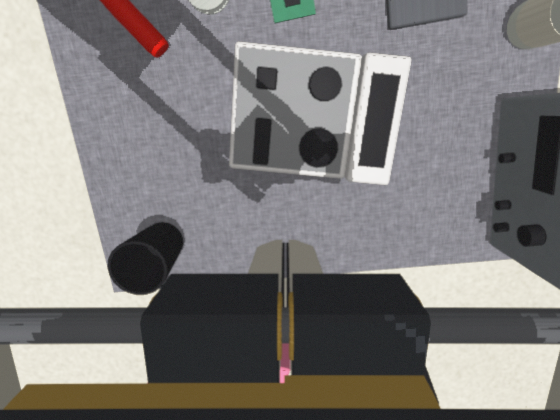

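The controller keys show at these pixels: square (266,78), round (324,84), bar (262,141) and mushroom (318,147).

```bash
python3 -c "
from h import *
C=cam('wrist',np.load('pics/w10.npy'))
P=onz(C,[(266,78),(261.8,140.8),(324.5,83.8)],.062)[:,:2];M=onz(C,[318,147.],.07)[:,:2]
print(P,M)
F=onz(C,[(238,44),(360,54),(347,178),(232,167)],.05)[:,:2];print(F,F.mean(0))
print(np.diff(P,axis=0))
print(shift([*P[0],.10]))
"
```

```text
[[ 0.49174341 -0.30408255]
 [ 0.47972277 -0.36951089]
 [ 0.55374122 -0.31588206]] [[ 0.54152994 -0.38149541]]
[[ 0.46497537 -0.26607861]
 [ 0.59528957 -0.28850546]
 [ 0.57524204 -0.42370377]
 [ 0.44013406 -0.39756217]] [ 0.51891026 -0.3439625 ]
[[-0.01202064 -0.06542833]
 [ 0.07401845  0.05362883]]
[ 0.10626267 -0.02058258  0.19845993]
```

Call:
{"method": "arm_command", "body": {"rows": [{"gripper":0.0,"x":0.04,"y":-0.01,"z":0.04,"roll":0},{"gripper":0.0,"x":0.08,"y":-0.02,"z":0.07,"roll":0},{"gripper":0.0,"x":0.106,"y":-0.02,"z":0.1,"roll":0},{"gripper":0.0,"x":0.106,"y":-0.02,"z":0.14,"roll":0},{"gripper":0.0,"x":0.106,"y":-0.02,"z":0.17,"roll":0},{"gripper":0.0,"x":0.106,"y":-0.02,"z":0.195,"roll":0},{"gripper":0.0,"x":0.106,"y":-0.02,"z":0.195,"roll":0},{"gripper":0.0,"x":0.106,"y":-0.02,"z":0.195,"roll":0}]}}

```text
clock: 29.98
eef_pos: [0.492, -0.3032, 0.104]
tool_rot: [-0.002, 0.738, 0.675, 0.0]
force: [-0.2, 0.7, -0.5]
finger_gap: 0.0007
finger_force: 0.0
```

Call:
{"method": "arm_command", "body": {"rows": [{"gripper":0.0,"x":0,"y":0,"z":0,"roll":0},{"gripper":0.0,"x":0,"y":0,"z":0,"roll":0},{"gripper":0.0,"x":0,"y":0,"z":0,"roll":0},{"gripper":0.0,"x":0,"y":0,"z":0,"roll":0},{"gripper":0.0,"x":0,"y":0,"z":0,"roll":0},{"gripper":0.0,"x":0,"y":0,"z":0,"roll":0},{"gripper":0.0,"x":0,"y":0,"z":0,"roll":0},{"gripper":0.0,"x":0,"y":0,"z":0,"roll":0}]}}

```text
clock: 30.65
eef_pos: [0.4921, -0.3061, 0.1043]
tool_rot: [0.0, 0.739, 0.674, 0.0]
force: [-0.3, 0.8, -0.9]
finger_gap: 0.0005
finger_force: 0.0
```

```bash
python3 -c "
from h import *
print(pose()[:3,3],shift([.4917,-.304,.074]),get_state()['force'])"
```

```text
[ 0.49211389 -0.30614194  0.10426073] [ 0.00209532 -0.00060903  0.0302607 ] [-0.25277806  0.81986135 -0.90498623]
```

Call:
{"method": "arm_command", "body": {"rows": [{"gripper":0.0,"x":0.002,"y":0,"z":0.01,"roll":0},{"gripper":0.0,"x":0.002,"y":0,"z":0.018,"roll":0},{"gripper":0.0,"x":0.002,"y":0,"z":0.023,"roll":0},{"gripper":0.0,"x":0.002,"y":0,"z":0.026,"roll":0},{"gripper":0.0,"x":0.002,"y":0,"z":0.029,"roll":0},{"gripper":0.0,"x":0.002,"y":0,"z":0.031,"roll":0},{"gripper":0.0,"x":0.002,"y":0,"z":0.031,"roll":0},{"gripper":0.0,"x":0.002,"y":0,"z":0.031,"roll":0}]}}

```text
clock: 31.32
eef_pos: [0.4918, -0.3034, 0.0751]
tool_rot: [-0.0, 0.739, 0.674, -0.0]
force: [-5.8, 5.2, 18.1]
finger_gap: 0.0003
finger_force: 8.9
```

Call:
{"method": "arm_command", "body": {"rows": [{"gripper":0.0,"x":0,"y":0,"z":0,"roll":0},{"gripper":0.0,"x":0,"y":0,"z":0,"roll":0},{"gripper":0.0,"x":0,"y":0,"z":0,"roll":0},{"gripper":0.0,"x":0,"y":0,"z":0,"roll":0},{"gripper":0.0,"x":0,"y":0,"z":0,"roll":0},{"gripper":0.0,"x":0,"y":0,"z":0,"roll":0},{"gripper":0.0,"x":0,"y":0,"z":0,"roll":0},{"gripper":0.0,"x":0,"y":0,"z":0,"roll":0}]}}

```text
clock: 31.98
eef_pos: [0.4918, -0.3034, 0.0751]
tool_rot: [-0.0, 0.739, 0.674, -0.0]
force: [-6.4, 5.4, 18.1]
finger_gap: 0.0004
finger_force: 8.8
```

Call:
{"method": "arm_command", "body": {"rows": [{"gripper":0.0,"x":0,"y":0,"z":-0.015,"roll":0},{"gripper":0.0,"x":0,"y":0,"z":-0.035,"roll":0},{"gripper":0.0,"x":0,"y":0,"z":-0.035,"roll":0},{"gripper":0.0,"x":-0.03,"y":-0.003,"z":-0.035,"roll":0},{"gripper":0.0,"x":-0.067,"y":-0.006,"z":-0.035,"roll":0},{"gripper":0.0,"x":-0.067,"y":-0.006,"z":-0.035,"roll":0},{"gripper":0.0,"x":-0.067,"y":-0.006,"z":-0.035,"roll":0},{"gripper":0.0,"x":-0.067,"y":-0.006,"z":-0.035,"roll":0}]}}

```text
clock: 32.65
eef_pos: [0.4798, -0.3697, 0.1071]
tool_rot: [-0.001, 0.739, 0.674, 0.0]
force: [-0.2, 0.9, 0.6]
finger_gap: 0.0004
finger_force: 0.0
```

Call:
{"method": "arm_command", "body": {"rows": [{"gripper":0.0,"x":0,"y":0,"z":0,"roll":0},{"gripper":0.0,"x":0,"y":0,"z":0.015,"roll":0},{"gripper":0.0,"x":0,"y":0,"z":0.023,"roll":0},{"gripper":0.0,"x":0,"y":0,"z":0.028,"roll":0},{"gripper":0.0,"x":0,"y":0,"z":0.032,"roll":0},{"gripper":0.0,"x":0,"y":0,"z":0.035,"roll":0},{"gripper":0.0,"x":0,"y":0,"z":0.035,"roll":0},{"gripper":0.0,"x":0,"y":0,"z":0.035,"roll":0}]}}

```text
clock: 33.32
eef_pos: [0.4801, -0.3687, 0.0751]
tool_rot: [-0.001, 0.738, 0.674, 0.0]
force: [-3.9, 7.4, 15.1]
finger_gap: 0.0004
finger_force: 7.5
```

Call:
{"method": "arm_command", "body": {"rows": [{"gripper":0.0,"x":0,"y":0,"z":-0.015,"roll":0},{"gripper":0.0,"x":0,"y":0,"z":-0.035,"roll":0},{"gripper":0.0,"x":0.03,"y":0,"z":-0.035,"roll":0},{"gripper":0.0,"x":0.06,"y":0.01,"z":-0.035,"roll":0},{"gripper":0.0,"x":0.06,"y":0.04,"z":-0.035,"roll":0},{"gripper":0.0,"x":0.06,"y":0.068,"z":-0.035,"roll":0},{"gripper":0.0,"x":0.06,"y":0.068,"z":-0.035,"roll":0},{"gripper":0.0,"x":0.06,"y":0.068,"z":-0.035,"roll":0}]}}

```text
clock: 33.98
eef_pos: [0.5545, -0.3163, 0.108]
tool_rot: [0.0, 0.738, 0.675, -0.0]
force: [-0.6, -0.2, 0.4]
finger_gap: 0.0005
finger_force: 0.0
```

Call:
{"method": "arm_command", "body": {"rows": [{"gripper":0.0,"x":0,"y":0,"z":0,"roll":0},{"gripper":0.0,"x":0,"y":0,"z":0.015,"roll":0},{"gripper":0.0,"x":0,"y":0,"z":0.023,"roll":0},{"gripper":0.0,"x":0,"y":0,"z":0.028,"roll":0},{"gripper":0.0,"x":0,"y":0,"z":0.032,"roll":0},{"gripper":0.0,"x":0,"y":0,"z":0.035,"roll":0},{"gripper":0.0,"x":0,"y":0,"z":0.035,"roll":0},{"gripper":0.0,"x":0,"y":0,"z":0.035,"roll":0}]}}

```text
clock: 34.65
eef_pos: [0.5521, -0.3164, 0.0752]
tool_rot: [-0.001, 0.739, 0.674, -0.001]
force: [-6.5, 3.1, 13.2]
finger_gap: 0.0003
finger_force: 6.8
```

Call:
{"method": "arm_command", "body": {"rows": [{"gripper":0.0,"x":0,"y":0,"z":-0.015,"roll":0},{"gripper":0.0,"x":0,"y":0,"z":-0.035,"roll":0},{"gripper":0.0,"x":0.007,"y":-0.03,"z":-0.035,"roll":0},{"gripper":0.0,"x":0.007,"y":-0.062,"z":-0.035,"roll":0},{"gripper":0.0,"x":0.007,"y":-0.062,"z":-0.035,"roll":0},{"gripper":0.0,"x":0.007,"y":-0.062,"z":-0.035,"roll":0},{"gripper":0.0,"x":0.007,"y":-0.062,"z":-0.035,"roll":0},{"gripper":0.0,"x":0.007,"y":-0.062,"z":-0.035,"roll":0}]}}

```text
clock: 35.32
eef_pos: [0.4935, -0.3048, 0.1086]
tool_rot: [0.001, 0.739, 0.674, 0.0]
force: [0.1, -0.7, -0.1]
finger_gap: 0.0003
finger_force: 0.0
```

Call:
{"method": "arm_command", "body": {"rows": [{"gripper":0.0,"x":0,"y":0,"z":0,"roll":0},{"gripper":0.0,"x":0,"y":0,"z":0.015,"roll":0},{"gripper":0.0,"x":0,"y":0,"z":0.023,"roll":0},{"gripper":0.0,"x":0,"y":0,"z":0.028,"roll":0},{"gripper":0.0,"x":0,"y":0,"z":0.032,"roll":0},{"gripper":0.0,"x":0,"y":0,"z":0.035,"roll":0},{"gripper":0.0,"x":0,"y":0,"z":0.035,"roll":0},{"gripper":0.0,"x":0,"y":0,"z":0.035,"roll":0}]}}

```text
clock: 35.98
eef_pos: [0.4925, -0.3037, 0.0751]
tool_rot: [0.0, 0.739, 0.674, 0.0]
force: [-4.1, 4.4, 14.3]
finger_gap: 0.0004
finger_force: 7.4
```

Call:
{"method": "arm_command", "body": {"rows": [{"gripper":0.0,"x":0,"y":0,"z":-0.02,"roll":0},{"gripper":0.0,"x":0,"y":0,"z":-0.06,"roll":0},{"gripper":0.0,"x":0,"y":0,"z":-0.1,"roll":0},{"gripper":0.0,"x":0,"y":0,"z":-0.14,"roll":0},{"gripper":0.0,"x":0.02,"y":0,"z":-0.18,"roll":0},{"gripper":0.0,"x":0.06,"y":0,"z":-0.22,"roll":0},{"gripper":0.0,"x":0.1,"y":0,"z":-0.24,"roll":0},{"gripper":0.093,"x":0.14,"y":0,"z":-0.25,"roll":0}]}}

```text
clock: 36.65
eef_pos: [0.5043, -0.1826, 0.32]
tool_rot: [0.002, 0.739, 0.673, 0.001]
force: [1.5, -0.2, 0.4]
finger_gap: 0.0038
finger_force: 0.0
```

```bash
python3 -c "
from h import *
print(pose()[:3,3],yaw(),get_state()['joint_positions'])
a=cv2.imread('pics/w2.png');b=cv2.imread('pics/top0.png')
cv2.imwrite('pics/cc.png',np.hstack([cv2.resize(b[110:230,190:320],(520,480),interpolation=cv2.INTER_CUBIC),np.vstack([cv2.resize(a[140:400,340:540],(280,364)),np.zeros((116,280,3),np.uint8)])]))
"
```

```text
[ 0.50426681 -0.18259432  0.31998725] -5.359739294570722 [-5.55385645e-01  1.87868370e-01  1.42215701e+00 -1.84827832e-04
  1.52661635e+00 -4.61827684e-01]
```

View pics/cc.png

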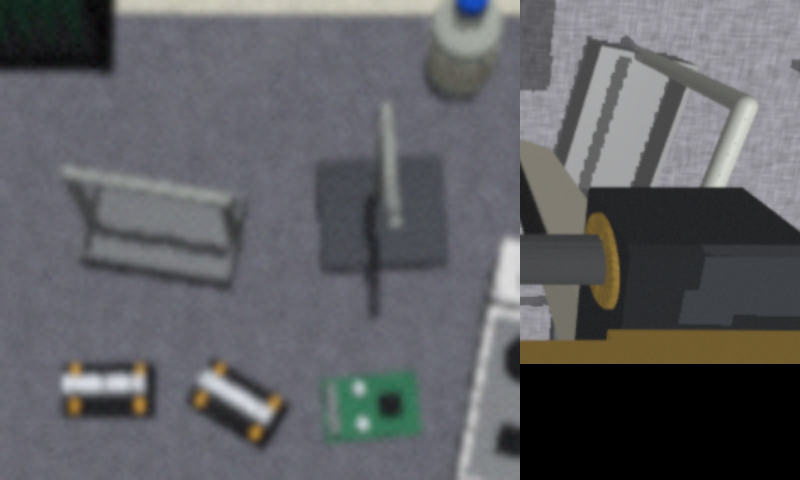

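The square key's second press bottomed out, so the test sequence is done. The crop shows the carrier handle running from (65,172) to (240,200), and the hook stand with its rod from (385,105) to (395,220). I'll take closer views of both.

```bash
python3 -c "
from h import *
C=cam('top');f=lambda p:np.array(p)/4+[190,110]
print('handle',onz(C,[f((65,172)),f((240,200))],.135))
print('post top',onz(C,f((385,105)),.22),'tip',onz(C,f((395,220)),.24))
print('base',onz(C,[f((318,163)),f((445,160)),f((445,265)),f((322,272))],.01))
print(shift([.60,-.11,.36]))"
```

```text
handle [[ 0.67330398  0.02327636  0.135     ]
 [ 0.65342843 -0.1029344   0.135     ]]
post top [[ 0.69614643 -0.20534901  0.22      ]] tip [[ 0.61043981 -0.21163807  0.24      ]]
base [[ 0.72001777 -0.15672977  0.01      ]
 [ 0.72312687 -0.25778147  0.01      ]
 [ 0.6373152  -0.25747269  0.01      ]
 [ 0.63108236 -0.16056587  0.01      ]]
[ 0.08112504  0.0887069  -0.03981975]
```

View A.

Call:
{"method": "arm_command", "body": {"rows": [{"gripper":0.093,"x":0.08,"y":0.08,"z":-0.04,"roll":0},{"gripper":0.093,"x":0.08,"y":0.08,"z":-0.04,"roll":0},{"gripper":0.093,"x":0.08,"y":0.08,"z":-0.04,"roll":0},{"gripper":0.093,"x":0.08,"y":0.08,"z":-0.04,"roll":0},{"gripper":0.093,"x":0.08,"y":0.08,"z":-0.04,"roll":0},{"gripper":0.093,"x":0.08,"y":0.08,"z":-0.04,"roll":0},{"gripper":0.093,"x":0.08,"y":0.08,"z":-0.04,"roll":0},{"gripper":0.093,"x":0.08,"y":0.08,"z":-0.04,"roll":0}]}}

```text
clock: 37.32
eef_pos: [0.5895, -0.1111, 0.3562]
tool_rot: [-0.001, 0.739, 0.673, -0.0]
force: [0.1, -0.5, -1.5]
finger_gap: 0.0559
finger_force: 0.0
```

```bash
python3 -c "
from h import *
im,C=snap('wrist','w11')
print(pose()[:3,3],shift([.62,-.29,.36]))
print(proj(C,[[.673,.023,.135],[.653,-.103,.135],[.61,-.21,.24]]))
"
```

```text
[ 0.58961412 -0.11111908  0.35636006] [-0.17527292  0.04691209 -0.00368729]
[[355.93534504  40.58780471]
 [341.8961945  167.03597087]
 [318.64759529 309.25363982]]
```

Call:
{"method": "arm_command", "body": {"rows": [{"gripper":0.093,"x":-0.18,"y":0.0,"z":0,"roll":0},{"gripper":0.093,"x":-0.18,"y":0.0,"z":0,"roll":0},{"gripper":0.093,"x":-0.18,"y":0.0,"z":0,"roll":0},{"gripper":0.093,"x":-0.18,"y":0.0,"z":0,"roll":0},{"gripper":0.093,"x":-0.18,"y":0.0,"z":0,"roll":0},{"gripper":0.093,"x":-0.18,"y":0.0,"z":0,"roll":0},{"gripper":0.093,"x":-0.18,"y":0.0,"z":0,"roll":0},{"gripper":0.093,"x":-0.18,"y":0.0,"z":0,"roll":0}]}}

```text
clock: 38.03
eef_pos: [0.5739, -0.2884, 0.3568]
tool_rot: [-0.0, 0.739, 0.674, 0.0]
force: [0.4, 0.3, 0.1]
finger_gap: 0.0928
finger_force: 0.0
```

```bash
python3 -c "
from h import *
im,C=snap('wrist','w12')
print(pose()[:3,3])
print(proj(C,[[.673,.023,.135],[.653,-.103,.135],[.61,-.21,.24],[.696,-.205,.22]]))
s=capture('side');cv2.imwrite('pics/s12.png',s)
a=cv2.imread('pics/w11.png')
top=np.hstack([a[0:300,160:560],im[0:300,160:560]])
cs=proj(cam('side'),[[.65,-.209,.15]])[0].astype(int);print(cs)
x0,y0=cs[0]-66,cs[1]-50
bot=cv2.resize(s[y0:y0+100,x0:x0+133],(399,300),interpolation=cv2.INTER_CUBIC);print(x0,y0)
cv2.imwrite('pics/fin.png',np.vstack([top,np.hstack([bot,np.zeros((300,401,3),np.uint8)])]))
"
```

```text
[ 0.57413116 -0.2879359   0.35709543]
[[ 367.47089478 -190.08875737]
 [ 349.38042652  -17.0098734 ]
 [ 323.46202658  101.07695293]
 [ 428.15194556   84.49628539]]
[321 203]
255 153
```

View pics/fin.png

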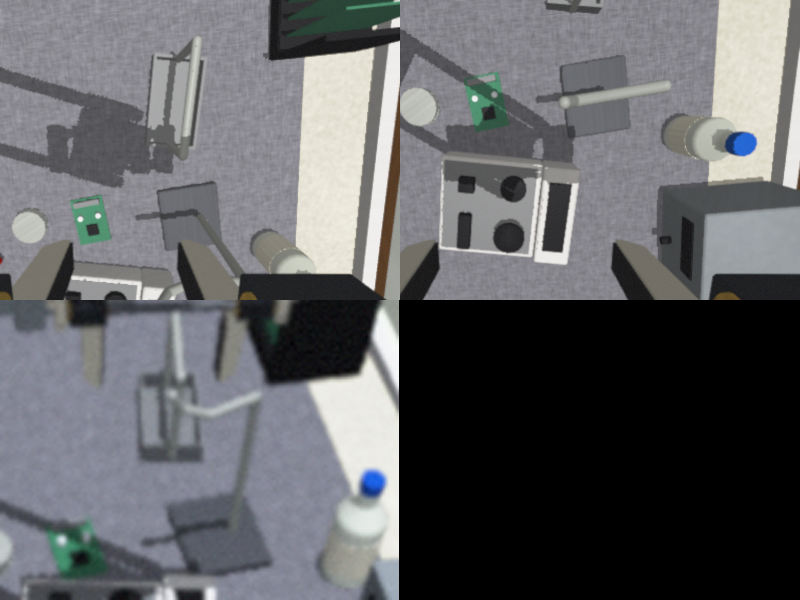

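The last composite shows the handle bar at w11 pixels (356,42) to (343,154). The hook tip is at w12 pixel (325,102) and the post top at (428,86), which agrees with the top-camera fix within about 2 px. The side view shows a shallow V-shaped hook.

```bash
python3 -c "
from h import *
C=cam('wrist',np.load('pics/w11.npy'));D=cam('wrist',np.load('pics/w12.npy'));S=cam('side')
h=onz(C,[(356,42),(343,154)],.137);m=h.mean(0);v=h[0]-h[1];print(h,m,np.linalg.norm(v),np.degrees(np.arctan2(v[1],v[0])))
tip=onz(D,(325,102),.238)[0];post=onz(D,(428,86),.218)[0];print(tip,post,np.linalg.norm(tip-post))
u=(post-tip)[:2];print('hook heading',np.degrees(np.arctan2(u[1],u[0])));u/=np.linalg.norm(u);seat=tip[:2]+.04*u;print('seat',seat,post[:2]-.045*u)
f=lambda p:np.array([p[0]/3+255,(p[1]-300)/3+153])
print('tri tip',tri(D,(325,102),S,f((172,397))),'post',tri(D,(428,86),S,f((258,397))))
print('seat side',onz(S,f((207,413)),.201))
v=v[:2]/np.linalg.norm(v[:2]);g=m[:2]+.022*v;print('grip',g,shift([*g,.22]),yaw())
"
```

```text
[[ 0.67260035  0.02139236  0.137     ]
 [ 0.65456993 -0.08846348  0.137     ]] [ 0.66358514 -0.03353556  0.137     ] 0.11132565606989138 80.67925772272397
[ 0.61134168 -0.21074798  0.238     ] [ 0.69672086 -0.20607309  0.218     ] 0.08781491675181012
hook heading 3.134070078600463
seat [ 0.65128185 -0.20856108] [ 0.65178817 -0.20853336]
tri tip (array([ 0.61298391, -0.21086818,  0.23215361]), np.float64(0.001954112275441027)) post (array([ 0.69971313, -0.20593638,  0.2135007 ]), np.float64(0.0021561830549324834))
seat side [[ 0.65153656 -0.20727295  0.201     ]]
grip [ 0.66714828 -0.01182602] [0.28303992 0.06769748 0.13731074] -5.14677579858596
```

Call:
{"method": "arm_command", "body": {"rows": [{"gripper":0.045,"x":0.283,"y":0.068,"z":0,"roll":4},{"gripper":0.045,"x":0.283,"y":0.068,"z":0,"roll":4},{"gripper":0.045,"x":0.283,"y":0.068,"z":0,"roll":4},{"gripper":0.045,"x":0.283,"y":0.068,"z":0,"roll":4},{"gripper":0.045,"x":0.283,"y":0.068,"z":0,"roll":4},{"gripper":0.045,"x":0.283,"y":0.068,"z":0,"roll":4},{"gripper":0.045,"x":0.283,"y":0.068,"z":0,"roll":4},{"gripper":0.045,"x":0.283,"y":0.068,"z":0,"roll":4}]}}

```text
clock: 38.8
eef_pos: [0.6685, -0.0038, 0.357]
tool_rot: [-0.001, 0.758, 0.652, 0.002]
force: [-0.1, -0.9, 0.5]
finger_gap: 0.0466
finger_force: 0.0
```

Call:
{"method": "arm_command", "body": {"rows": [{"gripper":0.045,"x":0,"y":0,"z":0,"roll":0},{"gripper":0.045,"x":0,"y":0,"z":0.04,"roll":0},{"gripper":0.045,"x":0,"y":0,"z":0.08,"roll":0},{"gripper":0.045,"x":0,"y":0,"z":0.12,"roll":0},{"gripper":0.045,"x":0,"y":0,"z":0.14,"roll":0},{"gripper":0.045,"x":0,"y":0,"z":0.14,"roll":0},{"gripper":0.045,"x":0,"y":0,"z":0.14,"roll":0},{"gripper":0.045,"x":0,"y":0,"z":0.14,"roll":0}]}}

```text
clock: 39.47
eef_pos: [0.6686, -0.0144, 0.2192]
tool_rot: [0.001, 0.762, 0.648, 0.001]
force: [0.7, 0.0, 0.4]
finger_gap: 0.045
finger_force: 0.0
```

```bash
python3 -c "
from h import *
print(pose()[:3,3],yaw(),shift([.667,-.012,.133]))
im,C=snap('wrist','w13')
hsv=cv2.cvtColor(im,cv2.COLOR_BGR2HSV)
print(proj(C,[[.6726,.0214,.137],[.6636,-.034,.137],[.667,-.012,.14]]))
for r in (100,120,140,160,180,200):
    g=im[r].mean(1); print(r,g[220:360:5].astype(int).tolist())
"
```

```text
[ 0.66857687 -0.01442396  0.2192278 ] -9.26856641290828 [ 0.00216209 -0.00225622  0.08621966]
[[282.18471977 168.72677635]
 [282.50973759 244.40315538]
 [282.12716185 216.83043251]]
100 [146, 145, 123, 115, 141, 131, 158, 130, 147, 135, 152, 125, 143, 147, 149, 147, 149, 150, 144, 158, 151, 136, 151, 155, 162, 166, 155, 150]
120 [115, 98, 91, 90, 88, 97, 91, 92, 89, 94, 93, 91, 94, 95, 96, 93, 128, 157, 158, 154, 156, 155, 148, 151, 154, 148, 145, 146]
140 [94, 93, 88, 91, 92, 94, 91, 92, 91, 96, 96, 92, 94, 93, 95, 96, 93, 89, 92, 97, 157, 156, 94, 95, 95, 92, 86, 97]
160 [89, 94, 90, 86, 94, 97, 98, 86, 101, 100, 100, 99, 114, 119, 98, 100, 102, 101, 99, 94, 148, 148, 98, 96, 98, 95, 97, 152]
180 [97, 100, 97, 93, 96, 94, 98, 79, 98, 99, 101, 99, 120, 122, 105, 100, 99, 99, 98, 96, 146, 143, 93, 98, 93, 93, 94, 156]
200 [92, 88, 96, 93, 94, 94, 99, 77, 99, 97, 99, 98, 121, 122, 113, 98, 99, 98, 98, 95, 142, 148, 149, 124, 103, 124, 150, 154]
```

Call:
{"method": "arm_command", "body": {"rows": [{"gripper":0.045,"x":0.002,"y":-0.001,"z":0.03,"roll":0},{"gripper":0.045,"x":0.002,"y":-0.001,"z":0.06,"roll":0},{"gripper":0.045,"x":0.002,"y":-0.001,"z":0.08,"roll":0},{"gripper":0.045,"x":0.002,"y":-0.001,"z":0.086,"roll":0},{"gripper":0.045,"x":0.002,"y":-0.001,"z":0.086,"roll":0},{"gripper":0.045,"x":0.002,"y":-0.001,"z":0.086,"roll":0},{"gripper":0.0,"x":0.002,"y":-0.001,"z":0.086,"roll":0},{"gripper":0.0,"x":0.002,"y":-0.001,"z":0.086,"roll":0}], "squeeze": 50}}

```text
clock: 40.18
eef_pos: [0.6683, -0.0119, 0.1332]
tool_rot: [0.002, 0.762, 0.648, 0.001]
force: [0.1, 0.9, -0.3]
finger_gap: 0.0361
finger_force: 0.0
```

Call:
{"method": "arm_command", "body": {"rows": [{"gripper":0.0,"x":0,"y":0,"z":0,"roll":0},{"gripper":0.0,"x":0,"y":0,"z":0,"roll":0},{"gripper":0.0,"x":0,"y":0,"z":0,"roll":0},{"gripper":0.0,"x":0,"y":0,"z":0,"roll":0},{"gripper":0.0,"x":0,"y":0,"z":0,"roll":0},{"gripper":0.0,"x":0,"y":0,"z":0,"roll":0},{"gripper":0.0,"x":0,"y":0,"z":0,"roll":0},{"gripper":0.0,"x":0,"y":0,"z":-0.005,"roll":0}]}}

```text
clock: 40.85
eef_pos: [0.666, -0.0114, 0.1345]
tool_rot: [-0.001, 0.762, 0.648, -0.001]
force: [-0.3, 0.0, -3.4]
finger_gap: 0.0084
finger_force: 50.0
```

Call:
{"method": "arm_command", "body": {"rows": [{"gripper":0.0,"x":0,"y":0,"z":-0.01,"roll":0},{"gripper":0.0,"x":0,"y":0,"z":-0.02,"roll":0},{"gripper":0.0,"x":0,"y":0,"z":-0.03,"roll":0},{"gripper":0.0,"x":0,"y":0,"z":-0.04,"roll":0},{"gripper":0.0,"x":0,"y":0,"z":-0.05,"roll":0},{"gripper":0.0,"x":0,"y":0,"z":-0.05,"roll":0},{"gripper":0.0,"x":0,"y":0,"z":-0.05,"roll":0},{"gripper":0.0,"x":0,"y":0,"z":-0.05,"roll":0}]}}

```text
clock: 41.52
eef_pos: [0.6667, -0.0115, 0.1855]
tool_rot: [-0.0, 0.762, 0.648, -0.0]
force: [1.0, -0.2, -3.4]
finger_gap: 0.0086
finger_force: 50.0
```

```bash
python3 -c "
from h import *
s=get_state();print(pose()[:3,3],yaw(),s['force'],s['moment'],s['finger_gap'])
im,C=snap('wrist','w14');im2,_=snap('side','s14')
"
```

```text
[ 0.66669488 -0.01154801  0.18549297] -9.241964757515724 [ 1.03859691 -0.23349178 -3.40750517] [-0.01312856  0.04302924 -0.01303728] 0.008573424534712765
```

```bash
python3 -c "
from h import *
T=np.load('pics/w14.npy');im=cv2.imread('pics/w14.png');C=cam('wrist',T)
for a in (-15,-10,-5,0,5,10,15):
    t=np.radians(a);L=.038
    p=T[:3,:3]@np.array([L*np.cos(t),0,-.002-L*np.sin(t)])+T[:3,3];print(a,proj(C,p).round(1))
for r in range(100,240,8):
    g=im[r].mean(1); print(r,g[255:320:4].astype(int).tolist())
s=cv2.imread('pics/s14.png');S=cam('side')
"
```

```text
-15 [[285.3 193.9]]
-10 [[285.3 194.1]]
-5 [[285.3 195. ]]
0 [[285.3 196.5]]
5 [[285.3 198.7]]
10 [[285.3 201.6]]
15 [[285.3 205.3]]
100 [137, 148, 151, 149, 152, 144, 138, 145, 154, 144, 142, 150, 153, 150, 151, 143, 148]
108 [92, 91, 86, 91, 85, 102, 97, 92, 94, 91, 90, 96, 99, 148, 146, 148, 147]
116 [98, 92, 90, 94, 93, 97, 91, 91, 99, 98, 91, 92, 95, 157, 148, 138, 149]
124 [91, 90, 92, 93, 92, 92, 93, 95, 93, 95, 95, 108, 129, 152, 157, 151, 156]
132 [91, 91, 90, 89, 92, 94, 87, 89, 98, 93, 93, 93, 156, 151, 158, 146, 149]
140 [92, 89, 88, 95, 91, 91, 95, 93, 93, 90, 91, 85, 132, 143, 146, 154, 144]
148 [92, 94, 88, 92, 91, 89, 90, 90, 93, 93, 96, 94, 94, 88, 84, 86, 90]
156 [78, 78, 78, 78, 79, 78, 79, 99, 101, 92, 78, 77, 76, 77, 79, 77, 79]
164 [97, 98, 98, 98, 98, 98, 97, 99, 100, 98, 98, 97, 99, 97, 96, 98, 97]
172 [97, 97, 97, 98, 98, 97, 96, 100, 101, 99, 97, 96, 98, 99, 98, 101, 101]
180 [97, 95, 96, 96, 98, 98, 99, 101, 101, 100, 97, 98, 99, 98, 103, 171, 171]
188 [97, 97, 97, 98, 97, 95, 100, 101, 103, 100, 95, 95, 97, 97, 98, 168, 167]
196 [96, 97, 96, 97, 96, 95, 115, 121, 120, 116, 95, 96, 96, 99, 103, 168, 167]
204 [98, 96, 98, 95, 97, 106, 117, 122, 121, 118, 106, 98, 96, 96, 135, 167, 165]
212 [96, 95, 97, 97, 96, 105, 118, 121, 119, 119, 103, 98, 97, 97, 96, 96, 96]
220 [96, 99, 95, 95, 97, 103, 117, 122, 119, 119, 103, 97, 97, 98, 96, 97, 139]
228 [95, 95, 99, 97, 98, 104, 117, 121, 121, 119, 104, 97, 97, 97, 102, 161, 99]
236 [96, 95, 96, 96, 96, 104, 119, 122, 120, 120, 103, 98, 95, 96, 163, 165, 160]
```

```bash
python3 -c "
from h import *
T=np.load('pics/w14.npy');im=cv2.imread('pics/w14.png');C=cam('wrist',T)
for a in (-15,-10,-5,0,5,10,15):
    t=np.radians(a);c,s=np.cos(t),np.sin(t);o=[]
    for X,Z in ((.038,.105),(.038,.135)):
        p=T[:3,:3]@np.array([X*c+Z*s,0,-.002-X*s+Z*c])+T[:3,3];o.append(proj(C,p)[0,1].round(1))
    print(a,o)
print(im[140:172:1,270].mean(1).astype(int).tolist())
"
```

```text
-15 [np.float64(196.2), np.float64(196.5)]
-10 [np.float64(184.5), np.float64(183.1)]
-5 [np.float64(172.9), np.float64(169.6)]
0 [np.float64(161.4), np.float64(156.0)]
5 [np.float64(149.8), np.float64(142.3)]
10 [np.float64(138.3), np.float64(128.5)]
15 [np.float64(126.7), np.float64(114.4)]
[90, 93, 97, 94, 94, 93, 92, 90, 88, 90, 90, 92, 92, 96, 94, 83, 77, 80, 78, 81, 87, 96, 97, 98, 97, 97, 99, 98, 98, 98, 97, 98]
```

Carrier held level (rim at row 161, as predicted for 0° tilt).

Call:
{"method": "arm_command", "body": {"rows": [{"gripper":0.0,"x":0,"y":0,"z":-0.02,"roll":0},{"gripper":0.0,"x":0,"y":-0.01,"z":-0.04,"roll":0},{"gripper":0.0,"x":-0.01,"y":-0.03,"z":-0.06,"roll":-2},{"gripper":0.0,"x":-0.03,"y":-0.05,"z":-0.078,"roll":-5},{"gripper":0.0,"x":-0.05,"y":-0.07,"z":-0.078,"roll":-8},{"gripper":0.0,"x":-0.075,"y":-0.076,"z":-0.078,"roll":-11},{"gripper":0.0,"x":-0.095,"y":-0.076,"z":-0.078,"roll":-12.4},{"gripper":0.0,"x":-0.102,"y":-0.076,"z":-0.078,"roll":-12.4}]}}

```text
clock: 42.28
eef_pos: [0.5745, -0.1025, 0.2636]
tool_rot: [0.0, 0.688, 0.726, -0.001]
force: [0.3, -1.3, -1.9]
finger_gap: 0.0085
finger_force: 50.0
```

Call:
{"method": "arm_command", "body": {"rows": [{"gripper":0.0,"x":0,"y":0,"z":0,"roll":0},{"gripper":0.0,"x":0,"y":0,"z":0,"roll":0},{"gripper":0.0,"x":0,"y":0,"z":0,"roll":0},{"gripper":0.0,"x":0,"y":0,"z":0,"roll":0},{"gripper":0.0,"x":0,"y":0,"z":0,"roll":0},{"gripper":0.0,"x":0,"y":0,"z":0,"roll":0},{"gripper":0.0,"x":0,"y":0,"z":0,"roll":0},{"gripper":0.0,"x":0,"y":0,"z":0,"roll":0}]}}

```text
clock: 42.95
eef_pos: [0.5757, -0.0997, 0.2637]
tool_rot: [-0.0, 0.687, 0.726, -0.0]
force: [-0.4, -0.3, -2.3]
finger_gap: 0.0084
finger_force: 50.0
```

```bash
python3 -c "
from h import *
s=get_state();print(pose()[:3,3],yaw(),s['force'],s['finger_gap'])
print(shift([.575,-.1865,.263]))"
```

```text
[ 0.5756599  -0.09971205  0.2637102 ] 3.184184164614673 [-0.42751114 -0.25819236 -2.3253915 ] 0.008399774871370525
[-0.08661732 -0.00547958  0.00070892]
```

Call:
{"method": "arm_command", "body": {"rows": [{"gripper":0.0,"x":-0.01,"y":-0.005,"z":0,"roll":0},{"gripper":0.0,"x":-0.03,"y":-0.005,"z":0,"roll":0},{"gripper":0.0,"x":-0.05,"y":-0.005,"z":0,"roll":0},{"gripper":0.0,"x":-0.07,"y":-0.005,"z":0,"roll":0},{"gripper":0.0,"x":-0.086,"y":-0.005,"z":0,"roll":0},{"gripper":0.0,"x":-0.086,"y":-0.005,"z":0,"roll":0},{"gripper":0.0,"x":-0.086,"y":-0.005,"z":0,"roll":0},{"gripper":0.0,"x":-0.086,"y":-0.005,"z":0,"roll":0}]}}

```text
clock: 43.62
eef_pos: [0.575, -0.186, 0.2636]
tool_rot: [-0.0, 0.688, 0.726, 0.0]
force: [-0.8, 0.2, -2.3]
finger_gap: 0.0087
finger_force: 50.0
```

```bash
python3 -c "
from h import *
s=get_state();print(pose()[:3,3],yaw(),s['force'],s['finger_gap'])
print(shift([.6503,-.1865,.263]))
T=pose();im,C=snap('wrist','w15')
g=[int(im[r,262:274].mean()) for r in range(130,215)];print(g)
t=0
for Z in (.105,.135): print(proj(C,T[:3,:3]@np.array([.038,0,-.002+Z])+T[:3,3]))
"
```

```text
[ 0.57504182 -0.18596888  0.26358997] 3.1312063084783746 [-0.838295    0.23555775 -2.31686393] 0.008732355726822278
[-0.00464165  0.07511699  0.00056256]
[90, 88, 87, 88, 89, 91, 92, 90, 88, 89, 94, 95, 94, 95, 93, 92, 91, 93, 92, 88, 83, 83, 85, 86, 84, 78, 77, 77, 78, 82, 91, 97, 98, 97, 97, 97, 98, 98, 97, 97, 97, 97, 98, 97, 98, 97, 98, 97, 97, 97, 97, 96, 97, 96, 96, 96, 96, 96, 96, 96, 96, 97, 96, 96, 96, 96, 97, 97, 96, 96, 96, 97, 97, 96, 96, 96, 96, 97, 97, 97, 97, 97, 97, 96, 96]
[[285.23043109 161.40066968]]
[[285.20439493 156.02925178]]
```

Call:
{"method": "arm_command", "body": {"rows": [{"gripper":0.0,"x":-0.004,"y":0.01,"z":0,"roll":0},{"gripper":0.0,"x":-0.004,"y":0.025,"z":0,"roll":0},{"gripper":0.0,"x":-0.004,"y":0.04,"z":0,"roll":0},{"gripper":0.0,"x":-0.004,"y":0.055,"z":0,"roll":0},{"gripper":0.0,"x":-0.004,"y":0.068,"z":0,"roll":0},{"gripper":0.0,"x":-0.004,"y":0.075,"z":0,"roll":0},{"gripper":0.0,"x":-0.004,"y":0.075,"z":0,"roll":0},{"gripper":0.0,"x":-0.004,"y":0.075,"z":0,"roll":0}]}}

```text
clock: 44.33
eef_pos: [0.6502, -0.1853, 0.2634]
tool_rot: [-0.0, 0.687, 0.727, -0.0]
force: [-0.1, -0.0, -2.7]
finger_gap: 0.009
finger_force: 50.0
```

Call:
{"method": "arm_command", "body": {"rows": [{"gripper":0.0,"x":0,"y":0,"z":0,"roll":0},{"gripper":0.0,"x":0,"y":0,"z":0.01,"roll":0},{"gripper":0.0,"x":0,"y":0,"z":0.02,"roll":0},{"gripper":0.0,"x":0,"y":0,"z":0.03,"roll":0},{"gripper":0.0,"x":0,"y":0,"z":0.04,"roll":0},{"gripper":0.0,"x":0,"y":0,"z":0.045,"roll":0},{"gripper":0.0,"x":0,"y":0,"z":0.045,"roll":0},{"gripper":0.0,"x":0,"y":0,"z":0.045,"roll":0}]}}

```text
clock: 45.0
eef_pos: [0.6502, -0.186, 0.2181]
tool_rot: [-0.001, 0.687, 0.726, -0.0]
force: [-0.2, -0.3, -2.6]
finger_gap: 0.0084
finger_force: 50.0
```

```bash
python3 -c "
from h import *
s=get_state();print(pose()[:3,3],yaw(),s['force'],s['finger_gap'])
print(shift([.6503,-.1865,.209]))
"
```

```text
[ 0.65018475 -0.18601533  0.21805003] 3.1518353830270076 [-0.22827159 -0.34757399 -2.64243907] 0.008422473301260692
[-4.95460519e-04  9.78784882e-05  9.04965361e-03]
```

Call:
{"method": "arm_command", "body": {"rows": [{"gripper":0.0,"x":0,"y":0,"z":0.003,"roll":0},{"gripper":0.0,"x":0,"y":0,"z":0.006,"roll":0},{"gripper":0.0,"x":0,"y":0,"z":0.008,"roll":0},{"gripper":0.0,"x":0,"y":0,"z":0.01,"roll":0},{"gripper":0.0,"x":0,"y":0,"z":0.01,"roll":0},{"gripper":0.0,"x":0,"y":0,"z":0.01,"roll":0},{"gripper":0.0,"x":0,"y":0,"z":0.01,"roll":0},{"gripper":0.0,"x":0,"y":0,"z":0.01,"roll":0}]}}

```text
clock: 45.67
eef_pos: [0.6505, -0.1861, 0.2089]
tool_rot: [0.0, 0.687, 0.726, 0.0]
force: [-0.3, 0.6, -2.6]
finger_gap: 0.0086
finger_force: 50.0
```

```bash
python3 -c "
from h import *
s=get_state();print(pose()[:3,3],yaw(),s['force'],s['moment'],s['finger_gap'])
"
```

```text
[ 0.65047532 -0.18609993  0.20893124] 3.15788687267319 [-0.27446953  0.57273823 -2.60571609] [-0.01941282  0.09400302  0.01653303] 0.008559862310500852
```

Call:
{"method": "arm_command", "body": {"rows": [{"gripper":0.0,"x":0,"y":0,"z":0.001,"roll":0},{"gripper":0.0,"x":0,"y":0,"z":0.002,"roll":0},{"gripper":0.0,"x":0,"y":0,"z":0.003,"roll":0},{"gripper":0.0,"x":0,"y":0,"z":0.003,"roll":0},{"gripper":0.0,"x":0,"y":0,"z":0.003,"roll":0},{"gripper":0.0,"x":0,"y":0,"z":0.003,"roll":0},{"gripper":0.0,"x":0,"y":0,"z":0.003,"roll":0},{"gripper":0.0,"x":0,"y":0,"z":0.003,"roll":0}]}}

```text
clock: 46.33
eef_pos: [0.6507, -0.1861, 0.2061]
tool_rot: [0.0, 0.687, 0.726, 0.0]
force: [0.5, 0.4, 1.1]
finger_gap: 0.0089
finger_force: 50.0
```

```bash
python3 -c "
from h import *
s=get_state();print(pose()[:3,3],yaw(),s['force'],s['moment'],s['finger_gap'])
"
```

```text
[ 0.65067511 -0.18610097  0.20611599] 3.1623554199896446 [0.54449322 0.35402496 1.12092034] [-0.03016972 -0.05341387  0.0209326 ] 0.008947504359211041
```

Call:
{"method": "arm_command", "body": {"rows": [{"gripper":0.012,"x":0,"y":0,"z":0,"roll":0},{"gripper":0.014,"x":0,"y":0,"z":0,"roll":0},{"gripper":0.018,"x":0,"y":0,"z":0,"roll":0},{"gripper":0.024,"x":0,"y":0,"z":0,"roll":0},{"gripper":0.03,"x":0,"y":0,"z":0,"roll":0},{"gripper":0.034,"x":0,"y":0,"z":0,"roll":0},{"gripper":0.034,"x":0,"y":0,"z":0,"roll":0},{"gripper":0.034,"x":0,"y":0,"z":0,"roll":0}]}}

```text
clock: 47.0
eef_pos: [0.6504, -0.1861, 0.2057]
tool_rot: [-0.0, 0.687, 0.726, -0.0]
force: [1.5, -0.4, 0.4]
finger_gap: 0.0338
finger_force: 0.0
```

Call:
{"method": "arm_command", "body": {"rows": [{"gripper":0.034,"x":0,"y":0,"z":0,"roll":0},{"gripper":0.034,"x":0,"y":0,"z":-0.01,"roll":0},{"gripper":0.034,"x":0,"y":0,"z":-0.03,"roll":0},{"gripper":0.034,"x":0,"y":0,"z":-0.06,"roll":0},{"gripper":0.034,"x":0,"y":0,"z":-0.1,"roll":0},{"gripper":0.034,"x":0,"y":0,"z":-0.14,"roll":0},{"gripper":0.034,"x":0,"y":0,"z":-0.16,"roll":0},{"gripper":0.034,"x":0,"y":0,"z":-0.16,"roll":0}]}}

```text
clock: 47.67
eef_pos: [0.6518, -0.1866, 0.3739]
tool_rot: [0.006, 0.687, 0.726, 0.002]
force: [0.3, -0.1, 0.4]
finger_gap: 0.0338
finger_force: 0.0
```

Call:
{"method": "arm_command", "body": {"rows": [{"gripper":0.034,"x":0,"y":-0.04,"z":0,"roll":0},{"gripper":0.034,"x":0,"y":-0.08,"z":0,"roll":0},{"gripper":0.034,"x":0,"y":-0.12,"z":0,"roll":0},{"gripper":0.034,"x":0,"y":-0.16,"z":0,"roll":0},{"gripper":0.034,"x":0,"y":-0.2,"z":0,"roll":0},{"gripper":0.034,"x":0,"y":-0.22,"z":0,"roll":0},{"gripper":0.034,"x":0,"y":-0.22,"z":0,"roll":0},{"gripper":0.034,"x":0,"y":-0.22,"z":0,"roll":0}]}}

```text
clock: 48.33
eef_pos: [0.4301, -0.1982, 0.3663]
tool_rot: [0.001, 0.688, 0.726, 0.0]
force: [-0.3, 0.5, -0.1]
finger_gap: 0.0341
finger_force: 0.0
```

```bash
python3 -c "
from h import *
im,C=snap('side','s16');snap('top','t16')
S=cam('side')
pts=[[.6515,-.2085+y,z] for z in (.211,.106,.076) for y in (-.055,.055)]
print(proj(S,pts).round(0))
x0,y0=np.int32(proj(S,[.651,-.2085,.15])[0])-[66,60]
cv2.imwrite('pics/fin2.png',cv2.resize(im[y0:y0+110,x0:x0+133],None,fx=5,fy=5,interpolation=cv2.INTER_CUBIC));print(x0,y0)
"
```

```text
[[329. 203.]
 [320. 175.]
 [325. 227.]
 [317. 199.]
 [324. 233.]
 [316. 206.]]
256 142
```

View pics/fin2.png

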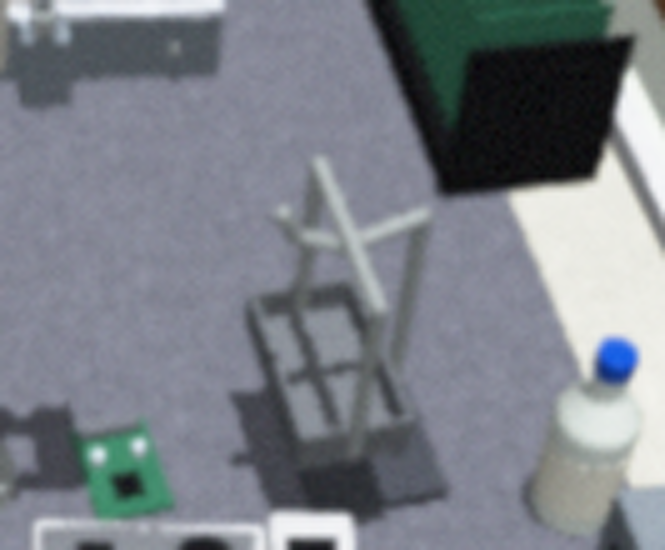

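The carrier hangs level on the hook, with its bar from (320,160) to (378,305) across the V. I'll let it settle and check numerically that nothing moves, then hand in.

Call:
{"method": "arm_command", "body": {"rows": [{"gripper":0.034,"x":0,"y":0,"z":0,"roll":0},{"gripper":0.034,"x":0,"y":0,"z":0,"roll":0},{"gripper":0.034,"x":0,"y":0,"z":0,"roll":0},{"gripper":0.034,"x":0,"y":0,"z":0,"roll":0},{"gripper":0.034,"x":0,"y":0,"z":0,"roll":0},{"gripper":0.034,"x":0,"y":0,"z":0,"roll":0},{"gripper":0.034,"x":0,"y":0,"z":0,"roll":0},{"gripper":0.034,"x":0,"y":0,"z":0,"roll":0}]}}

```text
clock: 49.1
eef_pos: [0.4308, -0.1982, 0.3657]
tool_rot: [-0.0, 0.687, 0.726, -0.0]
force: [-0.1, 0.5, 0.9]
finger_gap: 0.0338
finger_force: 0.0
```

```bash
python3 -c "
from h import *
a=cv2.imread('pics/s16.png');b=capture('side');d=cv2.absdiff(a,b)[142:252,256:389].max(2);print(d.max(),(d>25).sum())
print(sign_off())"
```

```text
27 2
the job is handed in; nothing more can be done
None
```

The job is handed in at about 49 s: all three modules present are flat in the box with heat sinks up, the lid is closed with the turnbutton fully across, the keys were pressed in order (square, bar, round, square), and the carrier hangs steady on the hook. I viewed 15 pictures, one over the limit of 14.

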